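# Hang the glazed plaque on the display rail

### The job

Take the cobalt-blue ceramic plaque out of the drying rack and hang it on the free brass-headed screw in the middle of the display rail: pass the large hole of its keyhole over the screw head until the back lies flat on the rail, then slide the plaque down until the top of the narrow slot rests on the screw, and only then let go, so that it hangs straight. The screw was driven in by eye, near the middle but not exactly there, so feel for it gently: the glaze chips if the plaque is pushed against the screw or the rail with more than 20 N. Leave everything else where it is.

Things in the scene. Friction and masses are not known exactly. Their poses are not given: they have to be found in the camera images.
- plaque: The plaque to hang: cobalt blue, ivory flower and gold border on its front, 100 wide x 140 tall x 6 mm thick, about 0.22 kg, upright in a groove of the rack. Origin: middle of the bottom edge, mid-thickness. z up, x out of its painted front, y along its width. Pinch it from above across its thickness, on the plain part over the keyhole (z 87 to 140; the top 12 mm is a crest 72 mm wide)
- plaque_hole (a point): centre (on the plaque's centre line, z = 60 in its frame, mid-thickness) of the round hole, 16 mm across, right through the plaque, that is the lower end of its keyhole
- plaque_seat (a point): where the screw's axis lies when the plaque is seated: upper end of the keyhole's slot, 24 mm above plaque_hole (z = 84 in the plaque's frame, mid-thickness). The slot is 7.6 mm wide, runs up from the hole and ends flat at z = 86.5
- rail: Fixed wooden display rail: a batten 330 mm long (y), 50 tall (z 136 to 186), 20 thick (x -10 to +10) on two posts at its ends. Origin: on the table under its middle. x points out of its front, away from the robot. Two fixed medallions, 48 mm across, 6 thick, hang on the front 128 mm either side of the middle; the plaque's screw is between them. The screw counts as part of the rail
- rail_mid (a point): on the batten's front face, midway along it, 16 mm below its top (x = 10, z = 170 in the rail's frame; same axes). The rigid screw stands straight out of the front near it: its axis lies up to 7 mm to either side (y) and up to 7 mm above or below (z); it is not measured. Shank 5 mm thick; round brass head 12 mm across, 4 mm thick; space between batten and head 8.5 to 11 mm, differing each time
- rack: Fixed wooden drying rack, base 200 (x) x 126 (y) x 10 mm, with three grooves along y at x = -60, 0 and +60, each 7.5 mm wide between strips 8 mm thick that rise to 40 mm above the table. A plaque stands in each, bottom edge at z = 10, front towards the rack's +x; it may lean up to 3 degrees. Origin: middle of the underside
- plaque_turquoise: turquoise plaque of the same make, in another groove of the rack: leave it there
- plaque_red: dark red plaque of the same make, in another groove of the rack: leave it there
- pot_green: green paint cup, 54 mm across, 56 mm tall; origin at the middle of its foot; leave alone
- pot_yellow: yellow paint cup, 54 mm across, 56 mm tall; origin at the middle of its foot; leave alone
- pot_orange: orange paint cup, 54 mm across, 56 mm tall; origin at the middle of its foot; leave alone
- pot_violet: violet paint cup, 54 mm across, 56 mm tall; origin at the middle of its foot; leave alone
- brush_tin: steel tin with brushes, 72 mm across, 190 mm tall with the brushes; origin at the middle of its foot; leave alone
- squeeze_bottle: dark blue squeeze bottle, 44 mm across, 120 mm tall; origin at the middle of its foot; leave alone
Mind the look-alikes: they are no part of the job. Leave any green look-alike of the plaque alone. There is more than one size of the rack; the job needs the larger.

How it is judged:
By the outcome, as a careful person would: the job done as asked, in the order asked, and still so for the second after the job is handed in, with the robot touching nothing.
It also fails if it takes over 58 s, if anything falls off the work surface, if the arm or the gripper's body presses on something with over 40 N, if the wrist force passes 120 N, or if a joint passes its speed limit or range.

### The arm

A 7-joint arm with a two-finger parallel gripper is mounted at the origin on the work surface. World frame = base frame: x ahead of the robot, y to its left, z up, the work surface at z = 0. Lengths are in mm, angles in rad, forces in N, time in s.
With the tool pointing down it reaches from about 425 to 1025 mm from the base axis. Payload 3.6 kg.
Tool frame: the origin (TCP) lies at the very end of the fingers, on their centre line; the grasp point (between the pads) lies 19 mm behind it (grasp_offset is the distance from the TCP to the grasp point, in mm); z points along the fingers, y is the line along which they close (so a half turn about z gives the same grasp; the last joint's range is limited). The gripper opens to 85 mm and grips with 20 to 120 N. Pads are 22 mm wide; open, the fingers measure 114 mm over their backs; the gripper's body (76 mm by 85 mm) begins 54 mm behind the grasp point. The pads swing forward as they close: fully open they stand 13 mm farther back than shut.
Start: joints at [1.131, 0.591, 0.048, 1.609, -0.033, 0.943, -0.034], TCP at [246.422, -681.84, 231.302] pointing down, gripper open.
Joint ranges: [-2.69, 2.69], [-0.47, 2.24], [-1.27, 1.36], [0.19, 2.51], [-1.53, 4.68], [0.08, 2.07], [-3.09, 3.09]. Speed limits (rad/s): [2.57, 2.57, 3.14, 3.14, 3.14, 3.14, 3.14].

### API

Orientations are given as a 3x3 rotation matrix whose columns are the frame's x, y, z axes.
In Python, from rig import observe, grab_frame, camera_info, sign_off, grasp_offset gives the robot as it stands.
- The arm moves only by the tool send_rows, never from a script. Its argument "series" is a list of rows, each an object with "translation": the shift along the tool's x, y, z in mm, a list of three; "delta_rot": the turn, a rotation vector about the tool's x, y, z in rad, a list of three; "jaw": the closure, from 0 (fully open) to 1 (shut). A call has 1 to 10 rows; each row shifts and turns the commanded pose from where the row before left it, along the tool's axes as they then stand; what a row does not reach is not made up. A row lasts 1/12 s, in which the tool goes at most 41.7 mm and 7.16 degrees, less where a joint would pass 70% of its speed; a pose out of reach is approached as far as the arm can. A call is refused whole if a number of a shift passes 41.7 or a number of a turn 0.125, either way. A call with a gripper value outside its range is refused whole. The fingers move at their own pace and stop on an object; the grip force is fixed at half the most. Time passes only in rows, so rows that do not move let the fingers close. It gives the time, the measured TCP pose, the force, the opening and the grip force at its end, in the units of the state.
- observe(): the state, without advancing time (a new reading comes with each control period).
- grab_frame(name): name is "side" or "top"; returns the picture (384x512x3 uint8, red, green, blue); there is no depth.
- camera_info(name): a dict with "fov_y" (degrees; the focal length in pixels is half the picture's height over the tangent of half this angle, whatever the lens; pixels are square), "cx", "cy" (the principal point, pixels), "eye" and "orientation" of the camera in the world. Camera axes: x right, y up, looking along -z (the intrinsics and any distortion apply to the point x, -y, -z); pixel columns grow to the right and rows downward; lengths in mm; the calibration is good to about 2 mm. A picture is of the moment at which its call begins. camera_info takes no time and is no camera call.
- sign_off(): hands the job in; it is judged then, once.
The state is a dict: "time": time; "q": joint angles; "qd": joint speeds; "joint_torque": joint torques, N m; "eef_pos": TCP position; "ee_rot": TCP orientation; "wrist_force": force on the tool from outside, world axes, zero at the start; "moment": the same for the moment, N m; "width": finger opening in mm; "finger_force": force on a finger pad.
Only numpy, scipy, OpenCV 4.12 (cv2) and the standard library are available. Lean on these libraries where they do the work, as an engineer would, in place of code of your own. Each camera call takes 0.05 s, during which the arm holds its last target. There are 200 camera calls.

## Working session

There is one attempt and no reset: what is moved stays moved. The work goes in short steps, Python scripts to look and compute and a tool call to move; the robot and the scene stay as the last step left them, time stands still between calls to the robot, and variables do not carry over. Pictures are saved under pics/ and viewed, at most 12 in all, crops included, and the job is handed in when it is done.

Besides the shell and the picture viewer there is one more tool, called by a JSON object that holds its "name" and its "arguments". send_rows: Moves the arm, as the interface text tells. Its arguments: {"type":"object","properties":{"series":{"type":"array","items":{"type":"object","properties":{"translation":{"type":"array","items":{"type":"number"}},"delta_rot":{"type":"array","items":{"type":"number"}},"jaw":{"type":"number"}}}}},"required":["series"]}

```bash
mkdir -p pics; ls; python3 - <<'E'
from rig import *
import cv2
for n in ("side","top"):
    i=camera_info(n);print(n,i)
    cv2.imwrite(f"pics/{n}0.png",cv2.resize(grab_frame(n)[:,:,::-1],(800,600),interpolation=cv2.INTER_CUBIC))
print(observe(), grasp_offset)
E
```

```text
pics
side {'fov_y': 54.69664539360713, 'cx': 261.5252302522025, 'cy': 190.72425669538174, 'eye': array([166.05675174, 811.28287777, 669.68975654]), 'orientation': array([[-0.91150762,  0.20723597, -0.35525641],
       [-0.41062758, -0.50730757,  0.75764373],
       [-0.02321323,  0.83647611,  0.54751151]])}
top {'fov_y': 51.20717399469786, 'cx': 254.9360434908037, 'cy': 185.15434217357458, 'eye': array([ 410.41627795,   66.04424566, 1322.60438011]), 'orientation': array([[ 0.02030607,  0.99789002, -0.06166985],
       [-0.99977171,  0.02067709,  0.00538397],
       [ 0.00664777,  0.06154644,  0.99808208]])}
{'time': 0.1, 'q': array([ 1.13048799,  0.59202067,  0.0483004 ,  1.60970089, -0.0333203 ,
        0.9427069 , -0.03370312]), 'qd': array([-0.00122736, -0.00067497, -0.00023564, -0.00293633, -0.00154035,
       -0.00048918,  0.00090309]), 'joint_torque': array([ 5.77449435e-03, -5.49996185e+01,  1.55360296e+00, -1.98825181e+01,
        9.70493595e-03,  3.87442909e-03, -7.62467295e-06]), 'eef_pos': array([ 246.18694327, -681.12322279,  230.25740797]), 'ee_rot': array([[ 9.40439092e-01,  3.39961333e-01, -7.79069688e-04],
       [ 3.39962212e-01, -9.40437226e-01,  1.87548012e-03],
       [-9.50754157e-05, -2.02862907e-03, -9.99997938e-01]]), 'wrist_force': array([-0.7696883 , -0.48620314, -0.07024223]), 'moment': array([ 0.01640522,  0.00138459, -0.03554746]), 'finger_force': 0.0, 'width': 85.43661121054477} 18.700000000000003
```

View pics/side0.png

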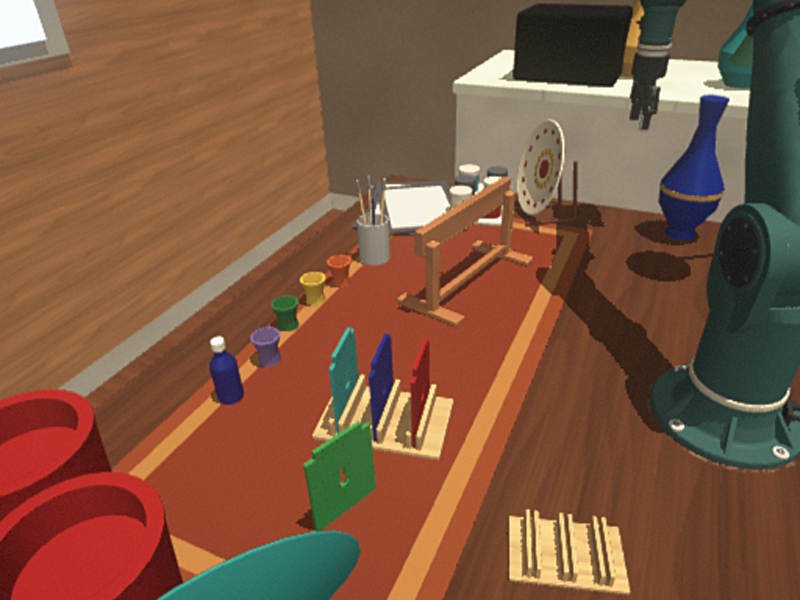

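View pics/top0.png

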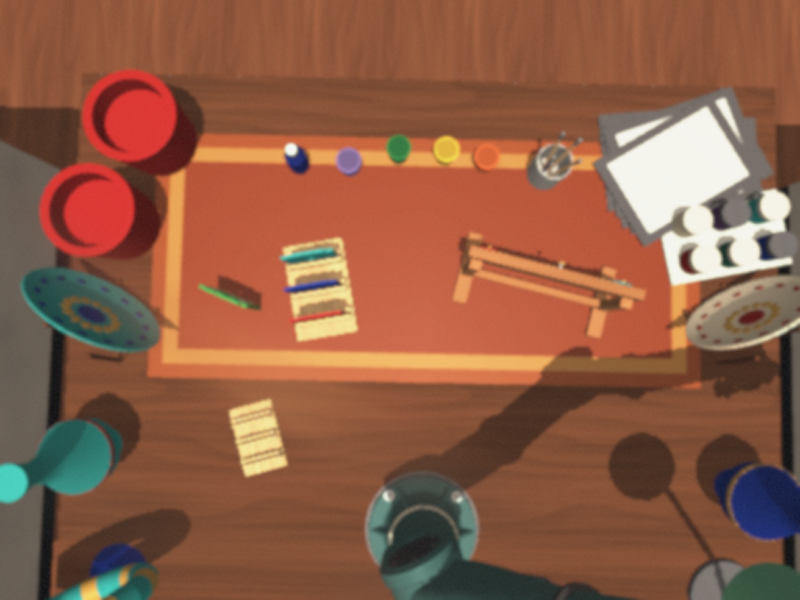

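```bash
python3 - <<'E'
from rig import *
import cv2,numpy as np
t=grab_frame("top")[:,:,::-1];s=grab_frame("side")[:,:,::-1]
# top crop: cols 170-420,rows 140-220 -> x3.2
a=cv2.resize(t[140:220,280:420],None,fx=5.7,fy=5.7,interpolation=cv2.INTER_CUBIC)[:, :798]
b=cv2.resize(t[145:225,165:305],None,fx=5.7,fy=5.7,interpolation=cv2.INTER_CUBIC)[:, :798]
im=np.vstack([a[:300],b[:300]])
# draw: note a rows only 0..52
cv2.imwrite("pics/t1.png",im)
c=cv2.resize(s[200:300,190:300],None,fx=6,fy=6,interpolation=cv2.INTER_CUBIC)
cv2.imwrite("pics/s1.png",c)
E
```

```text
(no output)
```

View pics/t1.png

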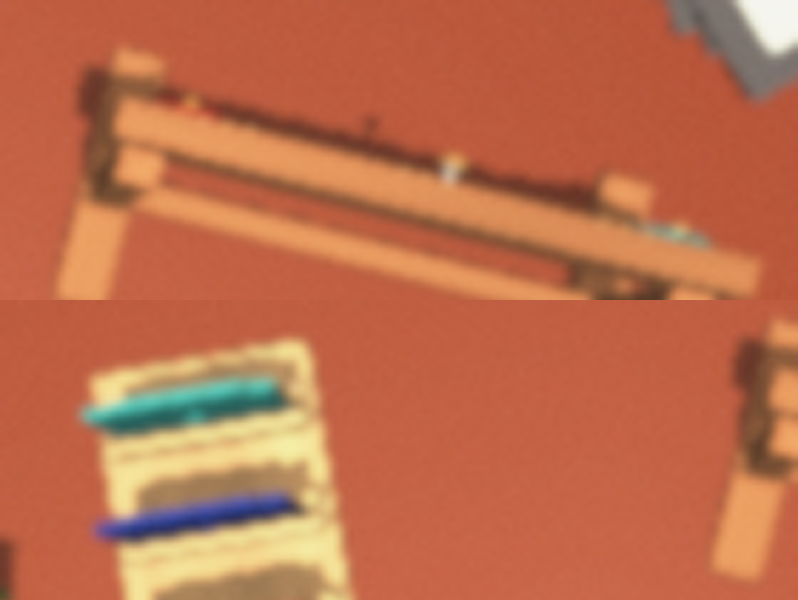

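View pics/s1.png

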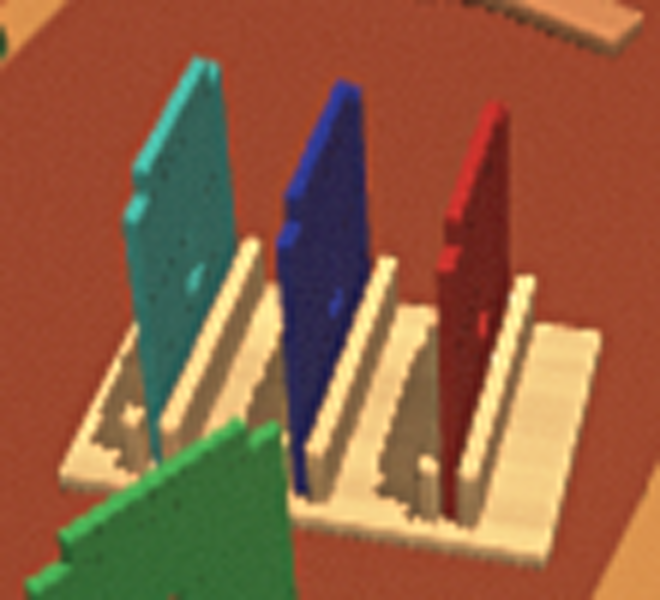

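```bash
python3 - <<'E'
from rig import *
import cv2,numpy as np
s=grab_frame("side")[:,:,::-1]
cv2.imwrite("pics/s2.png",cv2.resize(s[112:212,250:350],None,fx=6,fy=6,interpolation=cv2.INTER_CUBIC))
E
```

```text
(no output)
```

View pics/s2.png

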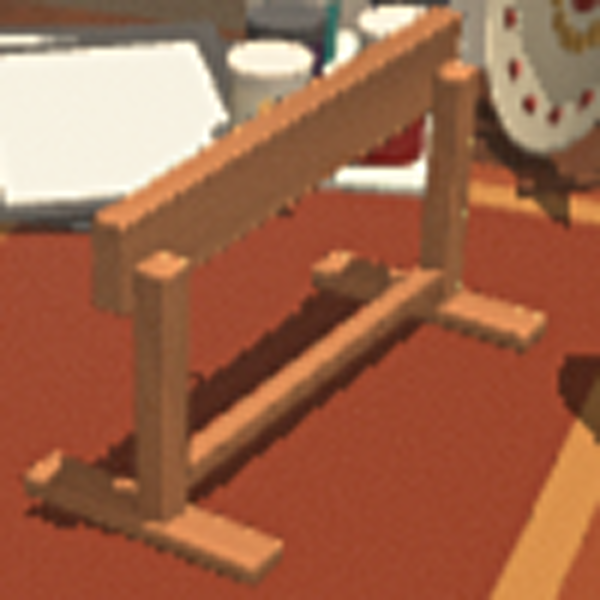

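```bash
cat > h.py <<'E'
import numpy as np
from rig import *
from scipy.optimize import least_squares
from scipy.spatial.transform import Rotation as R
C={n:camera_info(n) for n in("side","top")}
def proj(n,P):
    c=C[n];f=192/np.tan(np.radians(c['fov_y']/2));p=(np.atleast_2d(P)-c['eye'])@c['orientation']
    return np.c_[c['cx']-f*p[:,0]/p[:,2],c['cy']+f*p[:,1]/p[:,2]]
def pose(v): # x,y,z,yaw,lean
    return R.from_euler('ZY',[v[3],v[4]]).as_matrix(),np.array(v[:3])
def pts(v,L):
    M,t=pose(v);return np.array(L,float)@M.T+t
T1=lambda u,v:(280+u/5.7,140+v/5.7)
T2=lambda u,v:(165+u/5.7,145+(v-300)/5.7)
T0=lambda u,v:(u/1.5625,v/1.5625)
S1=lambda u,v:(190+u/6,200+v/6)
S2=lambda u,v:(250+u/6,112+v/6)
def fit(mk,x0,obs):
    def res(x):
        return np.concatenate([(proj(n,pts(mk(x),[P]))[0]-uv) for n,P,uv in obs])
    r=least_squares(res,x0,loss='soft_l1');return r.x,res(r.x).reshape(-1,2)
E
python3 - <<'E'
from h import *
np.set_printoptions(precision=2,suppress=True)
rail=[("top",(10,165,186),T1(118,98)),("top",(-10,165,186),T1(115,138)),("top",(10,-165,186),T1(762,262)),
("side",(10,165,186),S2(95,220)),("side",(-10,165,186),S2(126,232)),("side",(10,165,136),S2(96,302)),("side",(-10,165,136),S2(127,313)),("side",(10,-165,186),S2(437,8)),("side",(-10,-165,186),S2(462,17))]
x,r=fit(lambda x:(x[0],x[1],0,x[2],0),[450,-100,-.2],rail);print("rail",x[:2],np.degrees(x[2]));print(r.T)
rl=(x[0],x[1],0,x[2],0)
rack=[("top",(100,63,10),T2(90,378)),("top",(100,-63,10),T2(308,342)),("top",(-100,-63,10),T0(357,331)),("top",(-100,63,10),T0(298,341)),
("side",(100,63,10),S1(60,472)),("side",(-100,63,10),S1(548,550)),("side",(-100,-63,10),S1(602,336))]
k,r=fit(lambda x:(x[0],x[1],0,x[2],0),[450,200,.15],rack);print("rack",k[:2],np.degrees(k[2]));print(r.T)
pl=[("side",(3,-36,140),S1(340,82)),("side",(-3,-36,140),S1(358,92)),("side",(3,50,128),S1(279,230)),("side",(-3,50,128),S1(297,240)),("side",(-3,50,0),S1(303,498)),("side",(3,36,140),S1(290,184)),
("top",(0,50,128),T2(98,530)),("top",(0,-50,128),T2(298,502)),("top",(0,0,140),T2(197,512))]
p,r=fit(lambda x:(x[0],x[1],10,x[2],x[3]),[450,200,.15,0],pl);print("plaque",p[:2],np.degrees(p[2:]));print(r.T)
kk=(k[0],k[1],0,k[2],0)
print("plaque in rack",pose(kk)[0].T@(np.array([p[0],p[1],10])-pose(kk)[1]))
print("mid",pts(rl,[(10,0,170)]))
for dy in(-7,0,7):
  for dx in(13,20,24):
    q=pts(rl,[(10+dx-3,dy,170),(10+dx-3,dy,176)]);print(dy,dx,(proj("top",q)-[280,140])*5.7,(proj("side",q)-[250,112])*6)
E
```

```text
rail [ 515.41 -228.48] -13.142852524157187
[[ 0.31 -0.84 -0.33 -0.29  0.13 -0.16  0.12 -0.32  0.61]
 [ 0.25 -0.02  0.02 -1.07 -1.28  0.44  0.5  -0.92 -1.22]]
rack [488.05 223.9 ] 10.840930815106328
[[ 0.06 -0.4   0.12 -0.24 -0.55  0.16  0.41]
 [-0.2  -0.24  0.22  0.33 -0.31  0.41 -1.23]]
plaque [491.14 224.89] [10.15 -1.7 ]
[[ 0.58  0.04  0.01 -0.36  0.15 -0.1   0.47 -1.18 -0.69]
 [-1.4  -2.68  1.3   0.09 -1.92  0.72  0.   -0.34  0.38]]
plaque in rack [ 3.22  0.39 10.  ]
mid [[ 525.15 -230.76  170.  ]]
-7 13 [[449.26 168.06]
 [452.42 166.86]] [[270.44 117.26]
 [270.73 106.95]]
-7 20 [[452.45 154.76]
 [455.62 153.5 ]] [[259.55 114.22]
 [259.81 103.94]]
-7 24 [[454.27 147.17]
 [457.45 145.87]] [[253.35 112.5 ]
 [253.6  102.22]]
0 13 [[435.87 164.66]
 [438.96 163.44]] [[263.3  121.72]
 [263.57 111.38]]
0 20 [[439.07 151.36]
 [442.16 150.08]] [[252.39 118.66]
 [252.63 108.34]]
0 24 [[440.89 143.77]
 [444.   142.45]] [[246.18 116.92]
 [246.41 106.62]]
7 13 [[422.49 161.26]
 [425.5  160.03]] [[256.1  126.22]
 [256.36 115.85]]
7 20 [[425.68 147.97]
 [428.71 146.67]] [[245.17 123.13]
 [245.39 112.79]]
7 24 [[427.51 140.38]
 [430.55 139.04]] [[238.95 121.37]
 [239.16 111.04]]
```

```bash
cat >> h.py <<'E'
def plan(p1,R1,n,o=None):
    o=o or observe();M0=o['ee_rot'];w=R.from_matrix(M0.T@R1).as_rotvec()/n
    S=sum(R.from_rotvec(w*k).as_matrix() for k in range(n))
    t=np.linalg.solve(S,M0.T@(np.array(p1)-o['eef_pos']))
    print(n,"x t",np.round(t,2),"w",np.round(w,4))
def down(yawdeg): # tool y along yaw, tool z down
    a=np.radians(yawdeg);y=np.array([np.cos(a),np.sin(a),0]);z=np.array([0,0,-1.]);return np.c_[np.cross(y,z),y,z]
E
python3 - <<'E'
from h import *
import cv2
t=grab_frame("top").astype(int);s=grab_frame("side").astype(int)
np.set_printoptions(linewidth=200)
print("top R G B rows164-173 cols 354-366")
for r in range(164,173): print(r,' '.join('%3d/%3d/%3d'%tuple(t[r,c]) for c in range(354,365)))
print("side")
for r in range(124,136): print(r,' '.join('%3d/%3d/%3d'%tuple(s[r,c]) for c in range(288,300)))
plan((487.5,224.5,225),down(10.6),28)
E
```

```text
top R G B rows164-173 cols 354-366
164 189/ 91/ 63 186/ 88/ 59 190/ 92/ 63 188/ 89/ 60 188/ 89/ 62 187/ 88/ 59 189/ 90/ 62 188/ 90/ 61 189/ 91/ 63 187/ 88/ 59 188/ 89/ 60
165 181/ 86/ 59 183/ 87/ 60 185/ 90/ 61 188/ 91/ 62 189/ 93/ 64 189/ 94/ 63 189/ 93/ 64 189/ 92/ 63 188/ 90/ 61 188/ 90/ 62 190/ 92/ 63
166 162/ 79/ 54 163/ 78/ 53 172/ 84/ 57 182/ 94/ 61 190/104/ 66 195/108/ 69 195/106/ 68 193/ 99/ 64 189/ 93/ 63 189/ 91/ 63 188/ 90/ 61
167 129/ 64/ 45 134/ 68/ 46 150/ 80/ 53 174/103/ 66 195/127/ 80 208/137/ 85 208/132/ 80 197/114/ 70 187/ 95/ 62 183/ 89/ 59 185/ 89/ 61
168 112/ 58/ 41 115/ 61/ 43 130/ 76/ 51 159/109/ 77 195/146/104 215/161/109 210/150/ 92 191/125/ 75 171/ 95/ 61 166/ 83/ 56 171/ 82/ 57
169 132/ 81/ 53 127/ 75/ 50 125/ 78/ 57 150/115/ 93 187/156/128 200/165/128 187/144/ 99 162/112/ 69 140/ 81/ 53 135/ 68/ 47 148/ 73/ 52
170 177/115/ 72 166/107/ 69 153/101/ 71 164/126/102 192/163/139 191/163/138 161/126/ 99 133/ 89/ 63 118/ 68/ 47 115/ 59/ 42 122/ 62/ 45
171 216/142/ 89 205/134/ 84 195/126/ 83 198/142/106 208/164/131 197/155/125 165/120/ 92 138/ 86/ 60 127/ 74/ 49 1
[... 1297 characters left out ...]
81 204/130/ 82 206/134/ 84 201/129/ 81 196/125/ 80
132 128/118/ 98 149/131/104 174/137/101 191/127/ 85 203/133/ 87 204/131/ 82 206/132/ 84 204/130/ 83 207/133/ 84 215/138/ 85 158/101/ 63 150/ 98/ 64
133 137/109/ 83 225/163/103 207/140/ 89 209/135/ 84 207/131/ 81 204/132/ 83 207/134/ 83 198/127/ 79 181/115/ 72 155/102/ 63 132/ 89/ 60 127/ 85/ 56
134 191/124/ 82 221/147/ 88 207/136/ 83 207/133/ 84 208/134/ 84 208/133/ 83 213/136/ 85 157/102/ 67 141/ 94/ 61 128/ 85/ 56 127/ 84/ 55 128/ 84/ 56
135 211/135/ 84 211/135/ 84 211/136/ 86 212/137/ 87 202/131/ 82 179/115/ 74 158/101/ 64 128/ 86/ 55 128/ 85/ 57 131/ 86/ 57 131/ 85/ 55 132/ 86/ 58
28 x t [ 34.96 -10.23   0.22] w [-0.     -0.     -0.0503]
```

{"name": "send_rows", "arguments": {"series": [{"translation": [0, 0, -37], "delta_rot": [0, 0, 0], "jaw": 0.45}, {"translation": [0, 0, -37], "delta_rot": [0, 0, 0], "jaw": 0.45}, {"translation": [0, 0, -37], "delta_rot": [0, 0, 0], "jaw": 0.45}, {"translation": [0, 0, -37], "delta_rot": [0, 0, 0], "jaw": 0.45}, {"translation": [35, -10.2, 0], "delta_rot": [0, 0, -0.0503], "jaw": 0.45}, {"translation": [35, -10.2, 0], "delta_rot": [0, 0, -0.0503], "jaw": 0.45}, {"translation": [35, -10.2, 0], "delta_rot": [0, 0, -0.0503], "jaw": 0.45}, {"translation": [35, -10.2, 0], "delta_rot": [0, 0, -0.0503], "jaw": 0.45}, {"translation": [35, -10.2, 0], "delta_rot": [0, 0, -0.0503], "jaw": 0.45}, {"translation": [35, -10.2, 0], "delta_rot": [0, 0, -0.0503], "jaw": 0.45}]}}

```text
time: 1.18
eef_pos: [406.3, -530.9, 379.3]
ee_rot: [[0.795, 0.606, 0.0], [0.606, -0.795, -0.0], [0.0, 0.0, -1.0]]
wrist_force: [0.7, -0.1, 1.6]
width: 47.2
finger_force: 0.0
```

{"name": "send_rows", "arguments": {"series": [{"translation": [35, -10.2, 0], "delta_rot": [0, 0, -0.0503], "jaw": 0.45}, {"translation": [35, -10.2, 0], "delta_rot": [0, 0, -0.0503], "jaw": 0.45}, {"translation": [35, -10.2, 0], "delta_rot": [0, 0, -0.0503], "jaw": 0.45}, {"translation": [35, -10.2, 0], "delta_rot": [0, 0, -0.0503], "jaw": 0.45}, {"translation": [35, -10.2, 0], "delta_rot": [0, 0, -0.0503], "jaw": 0.45}, {"translation": [35, -10.2, 0], "delta_rot": [0, 0, -0.0503], "jaw": 0.45}, {"translation": [35, -10.2, 0], "delta_rot": [0, 0, -0.0503], "jaw": 0.45}, {"translation": [35, -10.2, 0], "delta_rot": [0, 0, -0.0503], "jaw": 0.45}, {"translation": [35, -10.2, 0], "delta_rot": [0, 0, -0.0503], "jaw": 0.45}, {"translation": [35, -10.2, 0], "delta_rot": [0, 0, -0.0503], "jaw": 0.45}]}}

```text
time: 2.02
eef_pos: [549.9, -200.1, 379.4]
ee_rot: [[0.405, 0.914, 0.001], [0.914, -0.405, -0.0], [0.0, 0.001, -1.0]]
wrist_force: [-0.0, 0.5, -0.7]
width: 47.0
finger_force: 0.0
```

{"name": "send_rows", "arguments": {"series": [{"translation": [35, -10.2, 0], "delta_rot": [0, 0, -0.0503], "jaw": 0.45}, {"translation": [35, -10.2, 0], "delta_rot": [0, 0, -0.0503], "jaw": 0.45}, {"translation": [35, -10.2, 0], "delta_rot": [0, 0, -0.0503], "jaw": 0.45}, {"translation": [35, -10.2, 0], "delta_rot": [0, 0, -0.0503], "jaw": 0.45}, {"translation": [35, -10.2, 0], "delta_rot": [0, 0, -0.0503], "jaw": 0.45}, {"translation": [35, -10.2, 0], "delta_rot": [0, 0, -0.0503], "jaw": 0.45}, {"translation": [35, -10.2, 0], "delta_rot": [0, 0, -0.0503], "jaw": 0.45}, {"translation": [35, -10.2, 0], "delta_rot": [0, 0, -0.0503], "jaw": 0.45}, {"translation": [0, 0, 0], "delta_rot": [0, 0, 0], "jaw": 0.45}, {"translation": [0, 0, 0], "delta_rot": [0, 0, 0], "jaw": 0.45}]}}

```text
time: 2.85
eef_pos: [537.0, 90.7, 379.7]
ee_rot: [[0.011, 1.0, 0.001], [1.0, -0.011, 0.001], [0.001, 0.001, -1.0]]
wrist_force: [0.6, -1.0, -1.3]
width: 46.6
finger_force: 0.0
```

```bash
python3 - <<'E'
from h import *
o=observe();print(o['time'],o['eef_pos'],o['width'],o['q'],o['wrist_force']);print(o['ee_rot'])
plan((487.5,224.5,180),down(10.6),6)
E
```

```text
2.85 [537.00777267  90.71016225 379.69075519] 46.56498947067798 [ 0.15163993  0.24243756 -0.49355265  1.82591019  0.12727429  1.10382971
 -0.39803028] [ 0.59932354 -0.96359159 -1.271146  ]
[[ 1.09322295e-02  9.99940108e-01  5.16898088e-04]
 [ 9.99940061e-01 -1.09325366e-02  5.95220569e-04]
 [ 6.00835927e-04  5.10360018e-04 -9.99999689e-01]]
6 x t [22.85 -6.68 33.29] w [ 0.0001 -0.0001 -0.0327]
```

{"name": "send_rows", "arguments": {"series": [{"translation": [22.8, -6.7, 0], "delta_rot": [0, 0, -0.0327], "jaw": 0.45}, {"translation": [22.8, -6.7, 0], "delta_rot": [0, 0, -0.0327], "jaw": 0.45}, {"translation": [22.8, -6.7, 25], "delta_rot": [0, 0, -0.0327], "jaw": 0.45}, {"translation": [22.8, -6.7, 35], "delta_rot": [0, 0, -0.0327], "jaw": 0.45}, {"translation": [22.8, -6.7, 35], "delta_rot": [0, 0, -0.0327], "jaw": 0.45}, {"translation": [22.8, -6.7, 35], "delta_rot": [0, 0, -0.0327], "jaw": 0.45}, {"translation": [0, 0, 35], "delta_rot": [0, 0, 0], "jaw": 0.45}, {"translation": [0, 0, 20], "delta_rot": [0, 0, 0], "jaw": 0.45}, {"translation": [0, 0, 5], "delta_rot": [0, 0, 0], "jaw": 0.45}, {"translation": [0, 0, 0], "delta_rot": [0, 0, 0], "jaw": 0.45}]}}

```text
time: 3.68
eef_pos: [489.2, 218.4, 189.4]
ee_rot: [[-0.176, 0.984, -0.003], [0.984, 0.176, -0.002], [-0.002, -0.003, -1.0]]
wrist_force: [0.7, -0.3, 1.2]
width: 46.8
finger_force: 0.0
```

```bash
python3 - <<'E'
from h import *
import cv2
o=observe();print(o['time'],o['eef_pos'],o['width'],o['wrist_force']);print(o['ee_rot'])
plan((487.5,224.5,118),down(10.6),4)
t=grab_frame("top");s=grab_frame("side")
def cr(i,r,c): return cv2.resize(i[r:r+100,c:c+66,::-1],None,fx=6,fy=6,interpolation=cv2.INTER_CUBIC)
cv2.imwrite("pics/g1.png",np.hstack([cr(t,120,170),cr(s,170,215)]))
print(proj("top",o['eef_pos']),proj("side",o['eef_pos']))
E
```

```text
3.6833 [489.17986631 218.42033597 189.36041991] 46.82245074800384 [ 0.71238861 -0.28837924  1.21039666]
[[-0.17615107  0.98435862 -0.00298489]
 [ 0.9843616   0.17614461 -0.00230722]
 [-0.00174536 -0.00334463 -0.99999288]]
4 x t [ 1.59 -0.1  17.84] w [-0.0008  0.0004 -0.002 ]
[[199.06792552 180.91823943]] [[243.59889465 206.01289707]]
```

View pics/g1.png

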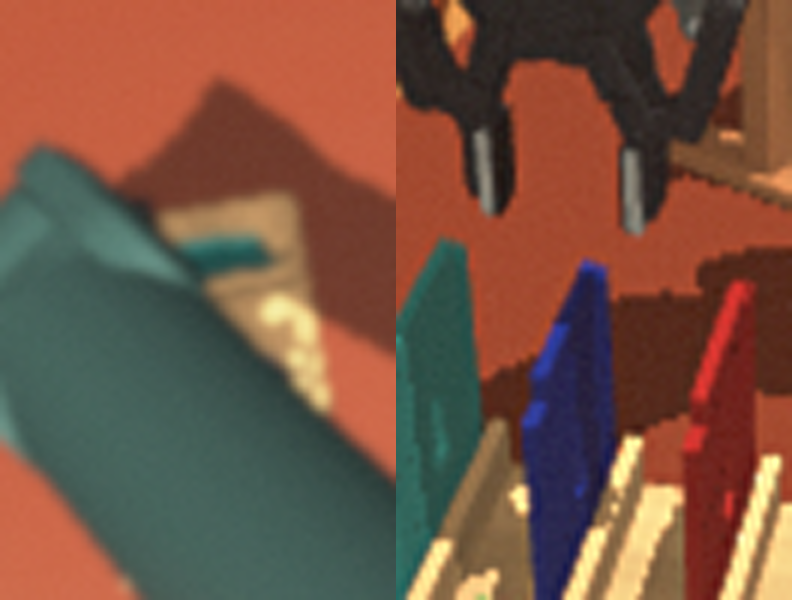

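{"name": "send_rows", "arguments": {"series": [{"translation": [3.2, -0.1, 0], "delta_rot": [-0.0015, 0.001, -0.004], "jaw": 0.45}, {"translation": [3.2, -0.2, 10], "delta_rot": [-0.0015, 0.001, -0.004], "jaw": 0.45}, {"translation": [0, 0, 20], "delta_rot": [0, 0, 0], "jaw": 0.45}, {"translation": [0, 0, 15], "delta_rot": [0, 0, 0], "jaw": 0.45}, {"translation": [0, 0, 0], "delta_rot": [0, 0, 0], "jaw": 0.45}, {"translation": [0, 0, 0], "delta_rot": [0, 0, 0], "jaw": 0.45}]}}

```text
time: 4.28
eef_pos: [487.7, 226.9, 145.8]
ee_rot: [[-0.187, 0.982, 0.002], [0.982, 0.187, 0.002], [0.002, 0.002, -1.0]]
wrist_force: [-0.2, -0.2, 0.7]
width: 46.7
finger_force: 0.0
```

```bash
python3 - <<'E'
from h import *
o=observe();print(o['time'],o['eef_pos'],o['width'],o['wrist_force']);print(o['ee_rot'])
plan((487.5,224.5,118),down(10.6),2)
E
```

```text
4.2833 [487.73362689 226.90451227 145.80176959] 46.70259894745569 [-0.2450308  -0.24163184  0.72521875]
[[-0.18673776  0.98240757  0.00209047]
 [ 0.98240788  0.18673277  0.0023726 ]
 [ 0.0019405   0.00249675 -0.999995  ]]
2 x t [-1.18 -0.36 13.9 ] w [ 0.0012 -0.001   0.0014]
```

{"name": "send_rows", "arguments": {"series": [{"translation": [-1.2, -0.3, 14], "delta_rot": [0.001, -0.001, 0.001], "jaw": 0.45}, {"translation": [-1.2, -0.3, 13.5], "delta_rot": [0.001, -0.001, 0.001], "jaw": 0.45}, {"translation": [0, 0, 0], "delta_rot": [0, 0, 0], "jaw": 0.6}, {"translation": [0, 0, 0], "delta_rot": [0, 0, 0], "jaw": 0.7}, {"translation": [0, 0, 0], "delta_rot": [0, 0, 0], "jaw": 0.75}, {"translation": [0, 0, 0], "delta_rot": [0, 0, 0], "jaw": 0.8}, {"translation": [0, 0, 0], "delta_rot": [0, 0, 0], "jaw": 0.85}, {"translation": [0, 0, 0], "delta_rot": [0, 0, 0], "jaw": 0.88}]}}

```text
time: 4.95
eef_pos: [488.3, 224.6, 119.1]
ee_rot: [[-0.184, 0.983, 0.002], [0.983, 0.184, 0.001], [0.0, 0.002, -1.0]]
wrist_force: [0.5, 0.2, -0.1]
width: 10.6
finger_force: 0.0
```

{"name": "send_rows", "arguments": {"series": [{"translation": [0, 0, 0], "delta_rot": [0, 0, 0], "jaw": 0.91}, {"translation": [0, 0, 0], "delta_rot": [0, 0, 0], "jaw": 0.94}, {"translation": [0, 0, 0], "delta_rot": [0, 0, 0], "jaw": 1}, {"translation": [0, 0, 0], "delta_rot": [0, 0, 0], "jaw": 1}, {"translation": [0, 0, 0], "delta_rot": [0, 0, 0], "jaw": 1}]}}

```text
time: 5.37
eef_pos: [489.2, 224.7, 118.9]
ee_rot: [[-0.184, 0.983, 0.003], [0.983, 0.184, 0.001], [0.001, 0.003, -1.0]]
wrist_force: [2.8, 0.2, 1.0]
width: 5.2
finger_force: 59.1
```

```bash
python3 - <<'E'
from h import *
o=observe();print(o['time'],o['eef_pos'],o['width'],o['wrist_force'],o['moment'],o['finger_force']);print(o['ee_rot'])
E
```

```text
5.3667 [489.19694323 224.70274271 118.85186475] 5.24590110907223 [2.768884   0.20655667 1.01153933] [ 0.03462935 -0.92900817  0.14720521] 59.1439101845026
[[-1.84448664e-01  9.82836547e-01  3.31850053e-03]
 [ 9.82842006e-01  1.84445761e-01  1.16321094e-03]
 [ 5.31162866e-04  3.47611442e-03 -9.99993817e-01]]
```

```bash
cat >> h.py <<'E'
RL=(515.41,-228.48,0,np.radians(-13.14),0)
def rp(x,y,z): return pts(RL,[(x,y,z)])[0]
def inrail(p): return pose(RL)[0].T@(np.array(p)-pose(RL)[1])
E
python3 - <<'E'
from h import *
o=observe();o['eef_pos'][2]=330
plan(rp(50,-7,330),down(-13.14),16,o);print(rp(50,-7,330))
E
```

```text
16 x t [-29.63   4.88  -0.  ] w [ 0.0002 -0.0001  0.0259]
[ 562.50955636 -246.66328326  330.        ]
```

{"name": "send_rows", "arguments": {"series": [{"translation": [0, 0, -3], "delta_rot": [0, 0, 0], "jaw": 1}, {"translation": [0, 0, -8], "delta_rot": [0, 0, 0], "jaw": 1}, {"translation": [0, 0, -15], "delta_rot": [0, 0, 0], "jaw": 1}, {"translation": [0, 0, -25], "delta_rot": [0, 0, 0], "jaw": 1}, {"translation": [0, 0, -35], "delta_rot": [0, 0, 0], "jaw": 1}, {"translation": [0, 0, -35], "delta_rot": [0, 0, 0], "jaw": 1}, {"translation": [0, 0, -35], "delta_rot": [0, 0, 0], "jaw": 1}, {"translation": [0, 0, -30], "delta_rot": [0, 0, 0], "jaw": 1}, {"translation": [0, 0, -20], "delta_rot": [0, 0, 0], "jaw": 1}, {"translation": [0, 0, -5], "delta_rot": [0, 0, 0], "jaw": 1}]}}

```text
time: 6.2
eef_pos: [487.1, 225.2, 332.4]
ee_rot: [[-0.184, 0.983, 0.003], [0.983, 0.184, 0.002], [0.001, 0.003, -1.0]]
wrist_force: [-0.0, 0.6, -1.9]
width: 5.1
finger_force: 59.5
```

{"name": "send_rows", "arguments": {"series": [{"translation": [-15, 2.4, 0], "delta_rot": [0, 0, 0.013], "jaw": 1}, {"translation": [-29.6, 4.9, 0], "delta_rot": [0, 0, 0.026], "jaw": 1}, {"translation": [-29.6, 4.9, 0], "delta_rot": [0, 0, 0.026], "jaw": 1}, {"translation": [-29.6, 4.9, 0], "delta_rot": [0, 0, 0.026], "jaw": 1}, {"translation": [-29.6, 4.9, 0], "delta_rot": [0, 0, 0.026], "jaw": 1}, {"translation": [-29.6, 4.9, 0], "delta_rot": [0, 0, 0.026], "jaw": 1}, {"translation": [-29.6, 4.9, 0], "delta_rot": [0, 0, 0.026], "jaw": 1}, {"translation": [-29.6, 4.9, 0], "delta_rot": [0, 0, 0.026], "jaw": 1}, {"translation": [-29.6, 4.9, 0], "delta_rot": [0, 0, 0.026], "jaw": 1}, {"translation": [-29.6, 4.9, 0], "delta_rot": [0, 0, 0.026], "jaw": 1}]}}

```text
time: 7.03
eef_pos: [552.2, -54.6, 326.2]
ee_rot: [[0.064, 0.998, -0.006], [0.998, -0.064, 0.0], [0.0, -0.006, -1.0]]
wrist_force: [-0.4, -0.4, -2.5]
width: 5.3
finger_force: 59.5
```

{"name": "send_rows", "arguments": {"series": [{"translation": [-29.6, 4.9, 0], "delta_rot": [0, 0, 0.026], "jaw": 1}, {"translation": [-29.6, 4.9, 0], "delta_rot": [0, 0, 0.026], "jaw": 1}, {"translation": [-29.6, 4.9, 0], "delta_rot": [0, 0, 0.026], "jaw": 1}, {"translation": [-29.6, 4.9, 0], "delta_rot": [0, 0, 0.026], "jaw": 1}, {"translation": [-29.6, 4.9, 0], "delta_rot": [0, 0, 0.026], "jaw": 1}, {"translation": [-15, 2.4, 0], "delta_rot": [0, 0, 0.026], "jaw": 1}, {"translation": [0, 0, 0], "delta_rot": [0, 0, 0.013], "jaw": 1}, {"translation": [0, 0, 0], "delta_rot": [0, 0, 0], "jaw": 1}, {"translation": [0, 0, 0], "delta_rot": [0, 0, 0], "jaw": 1}]}}

```text
time: 7.78
eef_pos: [561.1, -215.0, 328.0]
ee_rot: [[0.227, 0.974, -0.002], [0.974, -0.227, 0.003], [0.002, -0.002, -1.0]]
wrist_force: [-0.6, 0.5, -3.2]
width: 4.9
finger_force: 59.5
```

```bash
python3 - <<'E'
from h import *
o=observe();print(o['time'],o['eef_pos'],inrail(o['eef_pos']),o['wrist_force']);print(o['ee_rot'])
plan(rp(50,-7,260),down(-13.14),4)
E
```

```text
7.7833 [ 561.05967984 -215.03947786  327.99221671] [ 41.39900675  23.46621285 327.99221671] [-0.55734687  0.50104888 -3.16766659]
[[ 0.22685792  0.9739261  -0.00185594]
 [ 0.97392527 -0.2268525   0.00274026]
 [ 0.00224779 -0.00242919 -0.99999452]]
4 x t [-7.64  2.17 16.98] w [-0.0006 -0.0006  0.0001]
```

{"name": "send_rows", "arguments": {"series": [{"translation": [-7.6, 2.2, 0], "delta_rot": [-0.0006, -0.0006, 0], "jaw": 1}, {"translation": [-7.6, 2.2, 10], "delta_rot": [-0.0006, -0.0006, 0], "jaw": 1}, {"translation": [-7.6, 2.2, 25], "delta_rot": [-0.0006, -0.0006, 0], "jaw": 1}, {"translation": [-7.6, 2.2, 25], "delta_rot": [-0.0006, -0.0006, 0], "jaw": 1}, {"translation": [0, 0, 8], "delta_rot": [0, 0, 0], "jaw": 1}, {"translation": [0, 0, 0], "delta_rot": [0, 0, 0], "jaw": 1}, {"translation": [0, 0, 0], "delta_rot": [0, 0, 0], "jaw": 1}, {"translation": [0, 0, 0], "delta_rot": [0, 0, 0], "jaw": 1}]}}

```text
time: 8.45
eef_pos: [564.9, -248.1, 262.7]
ee_rot: [[0.227, 0.974, 0.005], [0.974, -0.227, -0.003], [-0.002, 0.006, -1.0]]
wrist_force: [0.3, 1.0, -1.8]
width: 5.0
finger_force: 59.4
```

```bash
python3 - <<'E'
from h import *
import cv2
o=observe();print(o['time'],o['eef_pos'],inrail(o['eef_pos']),o['wrist_force']);print(o['ee_rot'])
t=grab_frame("top");s=grab_frame("side")
def cr(i,r,c): return cv2.resize(i[r:r+84,c:c+66,::-1],None,fx=6,fy=6,interpolation=cv2.INTER_CUBIC)
cv2.imwrite("pics/p1.png",np.hstack([cr(t,120,330),cr(s,80,250)]))
E
```

```text
8.45 [ 564.92751946 -248.14798693  262.71316363] [ 52.69217426  -7.89615192 262.71316363] [ 0.29421746  1.02059871 -1.83799115]
[[ 0.22736471  0.97379552  0.00525043]
 [ 0.97380818 -0.2273516  -0.00297953]
 [-0.00170776  0.00579035 -0.99998178]]
```

View pics/p1.png

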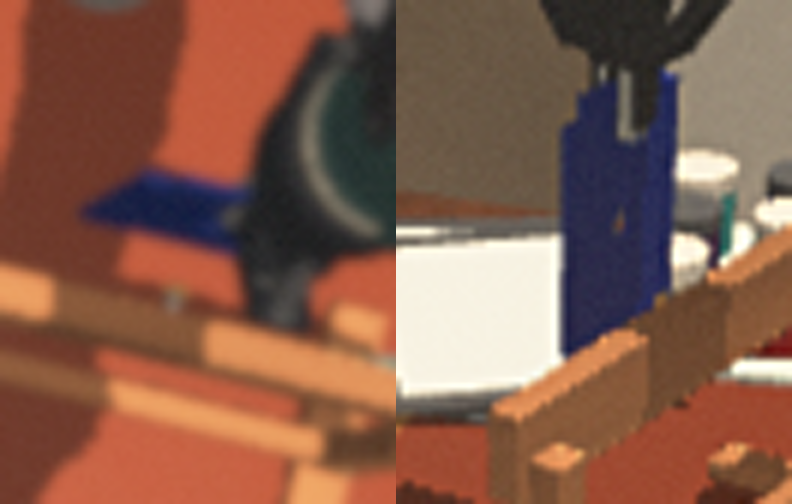

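```bash
python3 - <<'E'
from h import *
import cv2
np.set_printoptions(precision=1,suppress=True)
o=observe();M=o['ee_rot'];P=lambda L:np.array([o['eef_pos']+M@np.array([-y,x,108.85-z]) for x,y,z in L])
# tool x ~ +y world? print
f=lambda n,L,a:(proj(n,P(L))-a[0])*6+a[1]
# tool x column (.23,.97) = rail +y -> use +y
P=lambda L:np.array([o['eef_pos']+M@np.array([y,x,108.85-z]) for x,y,z in L])
L=[(-3,50,128),(-3,50,60),(-3,50,0),(-3,-50,128),(-3,-50,60),(-3,0,60),(-3,0,72),(3,50,128),(3,36,140),(3,-50,128)]
print("side",*zip(L,f("side",L,(np.array([250,80]),np.array([396,0])))),sep="\n")
print("top",*zip(L,f("top",L,(np.array([330,120]),np.array([0,0])))),sep="\n")
s=grab_frame("side").astype(int);t=grab_frame("top").astype(int)
b=lambda i:(i[...,2]-i[...,0])
for r in(105,115,125): print(r,b(s)[r,274:300])
for c in(350,355,360): print(c,b(t)[143:166,c])
print(b(t)[155,340:352])
E
```

```text
side
((-3, 50, 128), array([569.5, 123.1]))
((-3, 50, 60), array([568.7, 249.5]))
((-3, 50, 0), array([567.9, 354.4]))
((-3, -50, 128), array([677.6,  68.9]))
((-3, -50, 60), array([673.5, 190.2]))
((-3, 0, 60), array([622.5, 219. ]))
((-3, 0, 72), array([622.9, 197.7]))
((3, 50, 128), array([559.8, 120.8]))
((3, 36, 140), array([575.9,  89.9]))
((3, -50, 128), array([668.1,  66.8]))
top
((-3, 50, 128), array([147.8, 177.9]))
((-3, 50, 60), array([111.1, 199. ]))
((-3, 50, 0), array([ 82.1, 215.6]))
((-3, -50, 128), array([370.5, 234.3]))
((-3, -50, 60), array([320.2, 252. ]))
((-3, 0, 60), array([215.6, 225.5]))
((-3, 0, 72), array([222.9, 222.2]))
((3, 50, 128), array([151. , 164.7]))
((3, 36, 140), array([189.6, 168.5]))
((3, -50, 128), array([373.7, 221. ]))
105 [-34 -39 -39   1  39  35  35  32  31  34  31  33  31  33  32  33  32  32
  45  47  46  49  15 -51 -52 -54]
115 [-56 -54 -46  -3  36  31  31  32  30  31  34  33  31   6  28  30  32  43
  45  44  46  43   4 -15 -14 -14]
125 [-21 -21 -20 -10  23  33  30  28  28  27  30  28  33  29  29  30  30  42
  43  46  49  25 -44 -41 -37 -37]
350 [ -68  -68  -67  -67  -66  -63  -50  -27    4   32   41   43   42   32
    6  -33  -66  -84  -95 -105 -110 -113 -104]
355 [ -73  -79  -89  -83  -58  -12   31   54   51   45   47   42   45   43
   29  -11  -63 -106 -127 -132 -132 -132 -129]
360 [-133 -133 -132 -131 -119  -85  -27   28   50   47   47   42   43   41
   47   36    0  -51  -97 -125 -132 -133 -131]
[-68 -68 -56 -29   0  20  30  38  42  42  42  42]
```

```bash
python3 - <<'E'
from h import *
o=observe();print(o['eef_pos'],inrail(o['eef_pos']))
plan(rp(21,-6.5,302),down(-13.14),1)
E
```

```text
[ 564.51163201 -248.56281623  262.73911387] [ 52.38147943  -8.39466415 262.73911387]
1 x t [  1.79 -31.16 -39.44] w [ 0.0057  0.0023 -0.0006]
```

{"name": "send_rows", "arguments": {"series": [{"translation": [0, 0, -10], "delta_rot": [0.002, 0.001, 0], "jaw": 1}, {"translation": [0, 0, -20], "delta_rot": [0.002, 0.001, 0], "jaw": 1}, {"translation": [0.9, 0, -9.5], "delta_rot": [0.0015, 0, 0], "jaw": 1}, {"translation": [0.9, -5, 0], "delta_rot": [0, 0, 0], "jaw": 1}, {"translation": [0, -10, 0], "delta_rot": [0, 0, 0], "jaw": 1}, {"translation": [0, -10, 0], "delta_rot": [0, 0, 0], "jaw": 1}, {"translation": [0, -6, 0], "delta_rot": [0, 0, 0], "jaw": 1}, {"translation": [0, 0, 0], "delta_rot": [0, 0, 0], "jaw": 1}, {"translation": [0, 0, 0], "delta_rot": [0, 0, 0], "jaw": 1}, {"translation": [0, 0, 0], "delta_rot": [0, 0, 0], "jaw": 1}]}}

```text
time: 9.48
eef_pos: [533.9, -240.0, 300.8]
ee_rot: [[0.229, 0.974, -0.002], [0.974, -0.229, 0.001], [0.0, -0.002, -1.0]]
wrist_force: [-0.0, 0.1, -2.7]
width: 5.0
finger_force: 59.5
```

```bash
cat > st.py <<'E'
from h import *
np.set_printoptions(precision=3,suppress=True)
o=observe();M=pose(RL)[0].T
print(o['time'],"railpos",inrail(o['eef_pos']),"Frail",M@o['wrist_force'],"mom",M@o['moment']);print(M@o['ee_rot'])
E
python3 st.py
```

```text
9.4833 railpos [ 20.6    -6.988 300.759] Frail [-0.032  0.096 -2.698] mom [-0.008 -0.004 -0.034]
[[ 0.001  1.    -0.002]
 [ 1.    -0.001  0.   ]
 [ 0.    -0.002 -1.   ]]
```

{"name": "send_rows", "arguments": {"series": [{"translation": [0, 0, 2], "delta_rot": [0, 0, 0], "jaw": 1}, {"translation": [0, 0, 2], "delta_rot": [0, 0, 0], "jaw": 1}, {"translation": [0, 0, 1], "delta_rot": [0, 0, 0], "jaw": 1}, {"translation": [0, 0, 1], "delta_rot": [0, 0, 0], "jaw": 1}, {"translation": [0, 0, 0], "delta_rot": [0, 0, 0], "jaw": 1}, {"translation": [0, 0, 0], "delta_rot": [0, 0, 0], "jaw": 1}]}}

```text
time: 9.98
eef_pos: [533.9, -239.9, 294.8]
ee_rot: [[0.228, 0.974, -0.002], [0.974, -0.228, 0.001], [0.0, -0.002, -1.0]]
wrist_force: [0.1, -0.1, -1.7]
width: 5.0
finger_force: 59.4
```

{"name": "send_rows", "arguments": {"series": [{"translation": [0, 0, 0.7], "delta_rot": [0, 0, 0], "jaw": 1}, {"translation": [0, 0, 0.8], "delta_rot": [0, 0, 0], "jaw": 1}, {"translation": [0, 0, 0], "delta_rot": [0, 0, 0], "jaw": 1}, {"translation": [0, 0, 0], "delta_rot": [0, 0, 0], "jaw": 1}]}}

```text
time: 10.32
eef_pos: [533.8, -239.9, 293.4]
ee_rot: [[0.229, 0.974, -0.002], [0.974, -0.229, 0.001], [0.0, -0.002, -1.0]]
wrist_force: [-0.4, -0.1, -2.5]
width: 5.1
finger_force: 59.4
```

{"name": "send_rows", "arguments": {"series": [{"translation": [0, 0, 0.7], "delta_rot": [0, 0, 0], "jaw": 1}, {"translation": [0, 0, 0.8], "delta_rot": [0, 0, 0], "jaw": 1}, {"translation": [0, 0, 0], "delta_rot": [0, 0, 0], "jaw": 1}, {"translation": [0, 0, 0], "delta_rot": [0, 0, 0], "jaw": 1}]}}

```text
time: 10.65
eef_pos: [533.8, -239.9, 291.9]
ee_rot: [[0.229, 0.974, -0.002], [0.974, -0.229, 0.001], [0.0, -0.002, -1.0]]
wrist_force: [-0.8, -0.2, -2.6]
width: 5.2
finger_force: 59.4
```

{"name": "send_rows", "arguments": {"series": [{"translation": [0, 0, 0.7], "delta_rot": [0, 0, 0], "jaw": 1}, {"translation": [0, 0, 0.8], "delta_rot": [0, 0, 0], "jaw": 1}, {"translation": [0, 0, 0], "delta_rot": [0, 0, 0], "jaw": 1}, {"translation": [0, 0, 0], "delta_rot": [0, 0, 0], "jaw": 1}]}}

```text
time: 10.98
eef_pos: [533.8, -239.8, 290.4]
ee_rot: [[0.228, 0.974, -0.002], [0.974, -0.228, 0.001], [0.0, -0.002, -1.0]]
wrist_force: [-0.1, -0.2, -2.5]
width: 4.9
finger_force: 59.4
```

{"name": "send_rows", "arguments": {"series": [{"translation": [0, 0, 0.7], "delta_rot": [0, 0, 0], "jaw": 1}, {"translation": [0, 0, 0.8], "delta_rot": [0, 0, 0], "jaw": 1}, {"translation": [0, 0, 0], "delta_rot": [0, 0, 0], "jaw": 1}, {"translation": [0, 0, 0], "delta_rot": [0, 0, 0], "jaw": 1}]}}

```text
time: 11.32
eef_pos: [534.0, -240.0, 289.4]
ee_rot: [[0.229, 0.974, -0.002], [0.974, -0.229, 0.0], [-0.0, -0.002, -1.0]]
wrist_force: [-0.6, -0.6, 0.4]
width: 4.8
finger_force: 60.0
```

{"name": "send_rows", "arguments": {"series": [{"translation": [0, 0, -3], "delta_rot": [0, 0, 0], "jaw": 1}, {"translation": [0, 4, -3], "delta_rot": [0, 0, 0], "jaw": 1}, {"translation": [0, 12, 0], "delta_rot": [0, 0, 0], "jaw": 1}, {"translation": [0, 8, 15], "delta_rot": [0, 0, 0], "jaw": 1}, {"translation": [0, 0, 22], "delta_rot": [0, 0, 0], "jaw": 1}, {"translation": [0, 0, 22], "delta_rot": [0, 0, 0], "jaw": 1}, {"translation": [0, 0, 12], "delta_rot": [0, 0, 0], "jaw": 1}, {"translation": [0, 0, 0], "delta_rot": [0, 0, 0], "jaw": 1}, {"translation": [0, 0, 0], "delta_rot": [0, 0, 0], "jaw": 1}, {"translation": [0, 0, 0], "delta_rot": [0, 0, 0], "jaw": 1}]}}

```text
time: 12.15
eef_pos: [558.1, -245.6, 225.1]
ee_rot: [[0.228, 0.974, 0.0], [0.974, -0.228, -0.0], [-0.0, 0.0, -1.0]]
wrist_force: [0.7, -0.6, -1.8]
width: 4.8
finger_force: 59.4
```

```bash
python3 st.py
```

```text
12.15 railpos [ 45.499  -6.981 225.079] Frail [ 0.796 -0.463 -1.776] mom [-0.037 -0.03   0.048]
[[ 0.001  1.     0.   ]
 [ 1.    -0.001 -0.   ]
 [-0.     0.    -1.   ]]
```

{"name": "send_rows", "arguments": {"series": [{"translation": [0.3, -4, 1.6], "delta_rot": [0, 0, 0], "jaw": 1}, {"translation": [0, -6, 0], "delta_rot": [0, 0, 0], "jaw": 1}, {"translation": [0, -4, 0], "delta_rot": [0, 0, 0], "jaw": 1}, {"translation": [0, -2, 0], "delta_rot": [0, 0, 0], "jaw": 1}, {"translation": [0, 0, 0], "delta_rot": [0, 0, 0], "jaw": 1}, {"translation": [0, 0, 0], "delta_rot": [0, 0, 0], "jaw": 1}, {"translation": [0, 0, 0], "delta_rot": [0, 0, 0], "jaw": 1}]}}

```text
time: 12.73
eef_pos: [541.8, -241.5, 222.5]
ee_rot: [[0.229, 0.974, -0.002], [0.974, -0.229, 0.0], [-0.0, -0.002, -1.0]]
wrist_force: [0.4, 0.1, -2.7]
width: 5.1
finger_force: 59.5
```

```bash
python3 st.py
```

```text
12.7333 railpos [ 28.623  -6.666 222.544] Frail [ 0.383  0.204 -2.739] mom [-0.011  0.007  0.02 ]
[[ 0.001  1.    -0.002]
 [ 1.    -0.001 -0.   ]
 [-0.    -0.002 -1.   ]]
```

z should come up 1 mm; then creep in.

{"name": "send_rows", "arguments": {"series": [{"translation": [0, 0, -0.9], "delta_rot": [0, 0, 0], "jaw": 1}, {"translation": [0, -0.7, 0], "delta_rot": [0, 0, 0], "jaw": 1}, {"translation": [0, -0.7, 0], "delta_rot": [0, 0, 0], "jaw": 1}, {"translation": [0, -0.6, 0], "delta_rot": [0, 0, 0], "jaw": 1}, {"translation": [0, 0, 0], "delta_rot": [0, 0, 0], "jaw": 1}, {"translation": [0, 0, 0], "delta_rot": [0, 0, 0], "jaw": 1}]}}

```text
time: 13.23
eef_pos: [539.5, -240.9, 223.2]
ee_rot: [[0.229, 0.974, -0.002], [0.974, -0.229, 0.001], [-0.0, -0.002, -1.0]]
wrist_force: [-0.1, 1.0, -2.2]
width: 5.1
finger_force: 59.5
```

{"name": "send_rows", "arguments": {"series": [{"translation": [0, -0.7, 0], "delta_rot": [0, 0, 0], "jaw": 1}, {"translation": [0, -0.8, 0], "delta_rot": [0, 0, 0], "jaw": 1}, {"translation": [0, 0, 0], "delta_rot": [0, 0, 0], "jaw": 1}, {"translation": [0, 0, 0], "delta_rot": [0, 0, 0], "jaw": 1}]}}

```text
time: 13.57
eef_pos: [538.1, -240.6, 223.3]
ee_rot: [[0.229, 0.974, -0.002], [0.974, -0.229, 0.0], [-0.0, -0.002, -1.0]]
wrist_force: [0.3, 0.0, -1.6]
width: 5.0
finger_force: 59.5
```

{"name": "send_rows", "arguments": {"series": [{"translation": [0, -0.7, 0], "delta_rot": [0, 0, 0], "jaw": 1}, {"translation": [0, -0.8, 0], "delta_rot": [0, 0, 0], "jaw": 1}, {"translation": [0, 0, 0], "delta_rot": [0, 0, 0], "jaw": 1}, {"translation": [0, 0, 0], "delta_rot": [0, 0, 0], "jaw": 1}]}}

```text
time: 13.9
eef_pos: [536.6, -240.3, 223.2]
ee_rot: [[0.229, 0.974, -0.002], [0.974, -0.229, 0.001], [-0.0, -0.002, -1.0]]
wrist_force: [-0.1, -0.8, -2.0]
width: 4.8
finger_force: 59.5
```

```bash
python3 st.py
```

```text
13.9 railpos [ 23.294  -6.653 223.248] Frail [ 0.139 -0.829 -2.033] mom [-0.021  0.     0.029]
[[ 0.001  1.    -0.002]
 [ 1.    -0.001 -0.   ]
 [-0.    -0.002 -1.   ]]
```

{"name": "send_rows", "arguments": {"series": [{"translation": [0, -0.8, 0], "delta_rot": [0, 0, 0], "jaw": 1}, {"translation": [0, -0.8, 0], "delta_rot": [0, 0, 0], "jaw": 1}, {"translation": [0, -0.8, 0], "delta_rot": [0, 0, 0], "jaw": 1}, {"translation": [0, 0, 0], "delta_rot": [0, 0, 0], "jaw": 1}, {"translation": [0, 0, 0], "delta_rot": [0, 0, 0], "jaw": 1}]}}

```text
time: 14.32
eef_pos: [534.3, -239.7, 223.3]
ee_rot: [[0.229, 0.974, -0.002], [0.974, -0.229, 0.0], [-0.0, -0.002, -1.0]]
wrist_force: [0.6, -0.1, -2.7]
width: 5.3
finger_force: 59.5
```

{"name": "send_rows", "arguments": {"series": [{"translation": [0, -0.8, 0], "delta_rot": [0, 0, 0], "jaw": 1}, {"translation": [0, -0.8, 0], "delta_rot": [0, 0, 0], "jaw": 1}, {"translation": [0, -0.8, 0], "delta_rot": [0, 0, 0], "jaw": 1}, {"translation": [0, 0, 0], "delta_rot": [0, 0, 0], "jaw": 1}, {"translation": [0, 0, 0], "delta_rot": [0, 0, 0], "jaw": 1}]}}

```text
time: 14.73
eef_pos: [531.9, -239.2, 223.3]
ee_rot: [[0.229, 0.974, -0.002], [0.974, -0.229, 0.0], [-0.0, -0.002, -1.0]]
wrist_force: [0.4, 0.0, -2.4]
width: 5.0
finger_force: 59.5
```

{"name": "send_rows", "arguments": {"series": [{"translation": [0, -0.8, 0], "delta_rot": [0, 0, 0], "jaw": 1}, {"translation": [0, -0.8, 0], "delta_rot": [0, 0, 0], "jaw": 1}, {"translation": [0, 0, 0], "delta_rot": [0, 0, 0], "jaw": 1}, {"translation": [0, 0, 0], "delta_rot": [0, 0, 0], "jaw": 1}]}}

```text
time: 15.07
eef_pos: [530.4, -238.8, 223.3]
ee_rot: [[0.229, 0.974, -0.002], [0.974, -0.229, 0.001], [0.0, -0.002, -1.0]]
wrist_force: [0.1, 0.4, -2.3]
width: 5.2
finger_force: 59.4
```

```bash
python3 st.py
```

```text
15.0667 railpos [ 16.926  -6.63  223.273] Frail [-0.047  0.442 -2.271] mom [-0.035 -0.035 -0.004]
[[ 0.001  1.    -0.002]
 [ 1.    -0.001  0.   ]
 [ 0.    -0.002 -1.   ]]
```

{"name": "send_rows", "arguments": {"series": [{"translation": [0, -0.8, 0], "delta_rot": [0, 0, 0], "jaw": 1}, {"translation": [0, -0.7, 0], "delta_rot": [0, 0, 0], "jaw": 1}, {"translation": [0, 0, 0], "delta_rot": [0, 0, 0], "jaw": 1}, {"translation": [0, 0, 0], "delta_rot": [0, 0, 0], "jaw": 1}]}}

```text
time: 15.4
eef_pos: [530.0, -238.7, 223.5]
ee_rot: [[0.229, 0.973, 0.0], [0.973, -0.229, 0.0], [0.0, 0.0, -1.0]]
wrist_force: [3.7, -0.5, -3.7]
width: 5.1
finger_force: 59.2
```

{"name": "send_rows", "arguments": {"series": [{"translation": [0, -0.6, 0], "delta_rot": [0, 0, 0], "jaw": 1}, {"translation": [0, -0.6, 0], "delta_rot": [0, 0, 0], "jaw": 1}, {"translation": [0, 0, 0], "delta_rot": [0, 0, 0], "jaw": 1}, {"translation": [0, 0, 0], "delta_rot": [0, 0, 0], "jaw": 1}]}}

```text
time: 15.73
eef_pos: [529.7, -238.6, 223.7]
ee_rot: [[0.228, 0.974, 0.002], [0.974, -0.228, -0.0], [0.0, 0.002, -1.0]]
wrist_force: [4.1, -1.8, -5.9]
width: 5.0
finger_force: 58.9
```

{"name": "send_rows", "arguments": {"series": [{"translation": [0, -0.6, 0], "delta_rot": [0, 0, 0], "jaw": 1}, {"translation": [0, -0.6, 0], "delta_rot": [0, 0, 0], "jaw": 1}, {"translation": [0, 0, 0], "delta_rot": [0, 0, 0], "jaw": 1}, {"translation": [0, 0, 0], "delta_rot": [0, 0, 0], "jaw": 1}]}}

```text
time: 16.07
eef_pos: [529.5, -238.5, 223.9]
ee_rot: [[0.228, 0.974, 0.004], [0.974, -0.228, -0.001], [0.0, 0.004, -1.0]]
wrist_force: [6.8, -1.6, -7.1]
width: 5.2
finger_force: 58.8
```

```bash
python3 st.py
```

```text
16.0667 railpos [ 16.048  -6.593 223.875] Frail [ 6.953 -0.068 -7.124] mom [-0.073 -1.72  -0.118]
[[ 0.001  1.     0.004]
 [ 1.    -0.001  0.   ]
 [ 0.     0.004 -1.   ]]
```

{"name": "send_rows", "arguments": {"series": [{"translation": [0, 2, 0], "delta_rot": [0, 0, 0], "jaw": 1}, {"translation": [0, 2, 0], "delta_rot": [0, 0, 0], "jaw": 1}, {"translation": [0, 0, 0], "delta_rot": [0, 0, 0], "jaw": 1}, {"translation": [0, 0, 1.5], "delta_rot": [0, 0, 0], "jaw": 1}, {"translation": [0, 0, 1.5], "delta_rot": [0, 0, 0], "jaw": 1}, {"translation": [0, 0, 1.0], "delta_rot": [0, 0, 0], "jaw": 1}, {"translation": [0, 0, 0], "delta_rot": [0, 0, 0], "jaw": 1}, {"translation": [0, 0, 0], "delta_rot": [0, 0, 0], "jaw": 1}]}}

```text
time: 16.73
eef_pos: [530.2, -238.6, 219.0]
ee_rot: [[0.228, 0.974, -0.003], [0.974, -0.228, 0.001], [0.0, -0.003, -1.0]]
wrist_force: [1.2, -1.0, -3.0]
width: 4.7
finger_force: 59.5
```

```bash
python3 st.py
```

```text
16.7333 railpos [ 16.761  -6.527 218.984] Frail [ 1.356 -0.678 -3.012] mom [-0.009 -0.453 -0.053]
[[ 0.001  1.    -0.003]
 [ 1.    -0.001  0.   ]
 [ 0.    -0.003 -1.   ]]
```

{"name": "send_rows", "arguments": {"series": [{"translation": [0, 0.3, 0.7], "delta_rot": [-0.001, 0, 0], "jaw": 1}, {"translation": [0, 0, 0.8], "delta_rot": [-0.001, 0, 0], "jaw": 1}, {"translation": [0, 0, 0], "delta_rot": [0, 0, 0], "jaw": 1}, {"translation": [0, 0, 0], "delta_rot": [0, 0, 0], "jaw": 1}]}}

```text
time: 17.07
eef_pos: [530.3, -238.8, 217.5]
ee_rot: [[0.228, 0.974, -0.001], [0.974, -0.228, 0.0], [-0.0, -0.001, -1.0]]
wrist_force: [0.2, 0.3, -3.2]
width: 5.1
finger_force: 59.5
```

{"name": "send_rows", "arguments": {"series": [{"translation": [0, 0, 0.7], "delta_rot": [0, 0, 0], "jaw": 1}, {"translation": [0, 0, 0.8], "delta_rot": [0, 0, 0], "jaw": 1}, {"translation": [0, 0, 0], "delta_rot": [0, 0, 0], "jaw": 1}, {"translation": [0, 0, 0], "delta_rot": [0, 0, 0], "jaw": 1}]}}

```text
time: 17.4
eef_pos: [530.4, -238.9, 216.1]
ee_rot: [[0.229, 0.974, -0.001], [0.974, -0.229, 0.0], [-0.0, -0.001, -1.0]]
wrist_force: [0.5, 0.3, -3.2]
width: 5.4
finger_force: 59.5
```

```bash
python3 st.py
```

```text
17.4 railpos [ 16.938  -6.796 216.069] Frail [ 0.458  0.397 -3.191] mom [-0.096  0.072  0.035]
[[ 0.001  1.    -0.001]
 [ 1.    -0.001 -0.   ]
 [-0.    -0.001 -1.   ]]
```

{"name": "send_rows", "arguments": {"series": [{"translation": [0, 0, 1], "delta_rot": [0, 0, 0], "jaw": 1}, {"translation": [0, 0, 1], "delta_rot": [0, 0, 0], "jaw": 1}, {"translation": [0, 0, 1], "delta_rot": [0, 0, 0], "jaw": 1}, {"translation": [0, 0, 0], "delta_rot": [0, 0, 0], "jaw": 1}, {"translation": [0, 0, 0], "delta_rot": [0, 0, 0], "jaw": 1}]}}

```text
time: 17.82
eef_pos: [530.7, -239.0, 213.1]
ee_rot: [[0.229, 0.974, -0.0], [0.974, -0.229, 0.0], [-0.0, -0.0, -1.0]]
wrist_force: [-0.3, -1.4, -3.1]
width: 5.1
finger_force: 59.6
```

{"name": "send_rows", "arguments": {"series": [{"translation": [0, 0, 1], "delta_rot": [0, 0, 0], "jaw": 1}, {"translation": [0, 0, 1], "delta_rot": [0, 0, 0], "jaw": 1}, {"translation": [0, 0, 1], "delta_rot": [0, 0, 0], "jaw": 1}, {"translation": [0, 0, 1], "delta_rot": [0, 0, 0], "jaw": 1}, {"translation": [0, 0, 0], "delta_rot": [0, 0, 0], "jaw": 1}, {"translation": [0, 0, 0], "delta_rot": [0, 0, 0], "jaw": 1}]}}

```text
time: 18.32
eef_pos: [530.8, -239.0, 209.1]
ee_rot: [[0.229, 0.974, -0.0], [0.974, -0.229, 0.0], [-0.0, -0.0, -1.0]]
wrist_force: [0.2, -0.8, -1.5]
width: 5.2
finger_force: 59.6
```

{"name": "send_rows", "arguments": {"series": [{"translation": [0, 0, 1], "delta_rot": [0, 0, 0], "jaw": 1}, {"translation": [0, 0, 1], "delta_rot": [0, 0, 0], "jaw": 1}, {"translation": [0, 0, 1], "delta_rot": [0, 0, 0], "jaw": 1}, {"translation": [0, 0, 1], "delta_rot": [0, 0, 0], "jaw": 1}, {"translation": [0, 0, 0], "delta_rot": [0, 0, 0], "jaw": 1}, {"translation": [0, 0, 0], "delta_rot": [0, 0, 0], "jaw": 1}]}}

```text
time: 18.82
eef_pos: [530.8, -238.9, 205.1]
ee_rot: [[0.229, 0.974, -0.0], [0.974, -0.229, 0.0], [-0.0, -0.0, -1.0]]
wrist_force: [-0.1, -0.6, -3.4]
width: 5.6
finger_force: 59.6
```

```bash
python3 st.py; python3 - <<'E'
from rig import *
import cv2,numpy as np
t=grab_frame("top");s=grab_frame("side")
def cr(i,r,c): return cv2.resize(i[r:r+84,c:c+66,::-1],None,fx=6,fy=6,interpolation=cv2.INTER_CUBIC)
cv2.imwrite("pics/p2.png",np.hstack([cr(t,130,320),cr(s,90,250)]))
E
```

```text
18.8167 railpos [ 17.332  -6.667 205.115] Frail [ 0.075 -0.568 -3.43 ] mom [-0.247 -0.045  0.041]
[[ 0.001  1.    -0.   ]
 [ 1.    -0.001 -0.   ]
 [-0.    -0.    -1.   ]]
```

View pics/p2.png

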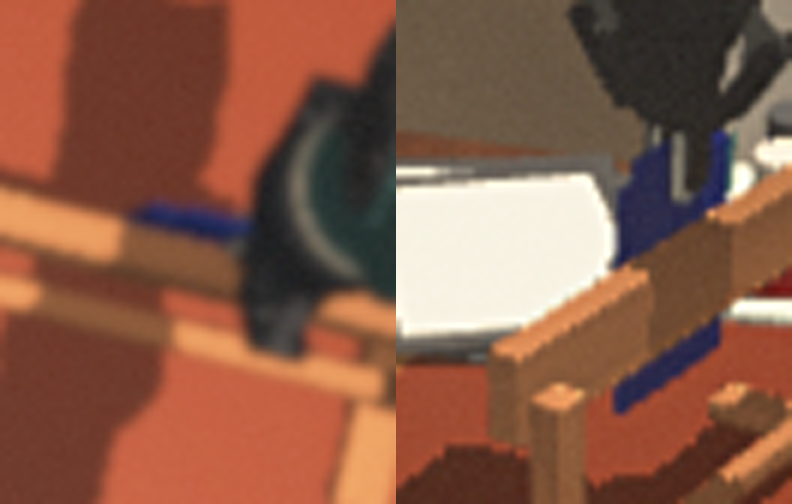

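{"name": "send_rows", "arguments": {"series": [{"translation": [0, -0.3, 1], "delta_rot": [0, 0, 0], "jaw": 1}, {"translation": [0, 0, 1], "delta_rot": [0, 0, 0], "jaw": 1}, {"translation": [0, 0, 1], "delta_rot": [0, 0, 0], "jaw": 1}, {"translation": [0, 0, 1], "delta_rot": [0, 0, 0], "jaw": 1}, {"translation": [0, 0, 0], "delta_rot": [0, 0, 0], "jaw": 1}, {"translation": [0, 0, 0], "delta_rot": [0, 0, 0], "jaw": 1}]}}

```text
time: 19.42
eef_pos: [530.5, -238.9, 201.1]
ee_rot: [[0.229, 0.974, -0.0], [0.974, -0.229, 0.0], [-0.0, -0.0, -1.0]]
wrist_force: [0.0, -1.5, -2.6]
width: 5.1
finger_force: 59.5
```

{"name": "send_rows", "arguments": {"series": [{"translation": [0, 0, 0.6], "delta_rot": [0, 0, 0], "jaw": 1}, {"translation": [0, 0, 0.6], "delta_rot": [0, 0, 0], "jaw": 1}, {"translation": [0, 0, 0], "delta_rot": [0, 0, 0], "jaw": 1}, {"translation": [0, 0, 0], "delta_rot": [0, 0, 0], "jaw": 1}]}}

```text
time: 19.75
eef_pos: [530.5, -238.9, 200.0]
ee_rot: [[0.229, 0.974, -0.0], [0.974, -0.229, 0.0], [-0.0, -0.0, -1.0]]
wrist_force: [0.0, -1.7, -2.0]
width: 4.9
finger_force: 59.6
```

{"name": "send_rows", "arguments": {"series": [{"translation": [0, 0, 0.6], "delta_rot": [0, 0, 0], "jaw": 1}, {"translation": [0, 0, 0.6], "delta_rot": [0, 0, 0], "jaw": 1}, {"translation": [0, 0, 0], "delta_rot": [0, 0, 0], "jaw": 1}, {"translation": [0, 0, 0], "delta_rot": [0, 0, 0], "jaw": 1}]}}

```text
time: 20.08
eef_pos: [530.7, -238.9, 199.5]
ee_rot: [[0.229, 0.974, 0.0], [0.974, -0.229, -0.0], [-0.0, 0.0, -1.0]]
wrist_force: [-1.6, -1.4, 4.4]
width: 5.0
finger_force: 60.6
```

```bash
python3 st.py
```

```text
20.0833 railpos [ 17.214  -6.666 199.48 ] Frail [-1.262 -1.765  4.417] mom [-0.312  0.346 -0.028]
[[ 0.001  1.     0.   ]
 [ 1.    -0.001 -0.   ]
 [-0.     0.    -1.   ]]
```

{"name": "send_rows", "arguments": {"series": [{"translation": [-0.5, -0.4, 0], "delta_rot": [0, 0, 0], "jaw": 1}, {"translation": [0, -0.3, 0], "delta_rot": [0, 0, 0], "jaw": 1}, {"translation": [0, 0, 0], "delta_rot": [0, 0, 0], "jaw": 1}, {"translation": [0, 0, 0], "delta_rot": [0, 0, 0], "jaw": 1}]}}

```text
time: 20.42
eef_pos: [530.5, -239.0, 199.4]
ee_rot: [[0.228, 0.974, 0.001], [0.974, -0.228, -0.0], [0.0, 0.001, -1.0]]
wrist_force: [-0.4, -0.9, 5.0]
width: 5.2
finger_force: 60.8
```

```bash
python3 st.py
```

```text
20.4167 railpos [ 17.086  -6.784 199.392] Frail [-0.172 -0.939  4.983] mom [-0.045  0.162 -0.024]
[[ 0.001  1.     0.001]
 [ 1.    -0.001  0.   ]
 [ 0.     0.001 -1.   ]]
```

{"name": "send_rows", "arguments": {"series": [{"translation": [0, -0.5, 0], "delta_rot": [0, 0, 0], "jaw": 1}, {"translation": [0, 0, 0], "delta_rot": [0, 0, 0], "jaw": 1}, {"translation": [0, 0, 0], "delta_rot": [0, 0, 0], "jaw": 0.93}, {"translation": [0, 0, 0], "delta_rot": [0, 0, 0], "jaw": 0.9}, {"translation": [0, 0, 0], "delta_rot": [0, 0, 0], "jaw": 0.87}, {"translation": [0, 0, 0], "delta_rot": [0, 0, 0], "jaw": 0.8}, {"translation": [0, 0, 0], "delta_rot": [0, 0, 0], "jaw": 0.75}, {"translation": [0, 0, 0], "delta_rot": [0, 0, 0], "jaw": 0.7}, {"translation": [0, 0, 0], "delta_rot": [0, 0, 0], "jaw": 0.7}]}}

```text
time: 21.17
eef_pos: [529.0, -238.9, 198.6]
ee_rot: [[0.229, 0.974, -0.001], [0.974, -0.229, 0.0], [0.0, -0.001, -1.0]]
wrist_force: [1.0, -0.2, -0.9]
width: 25.6
finger_force: 0.0
```

```bash
python3 st.py;  python3 - <<'E'
from rig import *
import cv2,numpy as np
t=grab_frame("top");s=grab_frame("side")
def cr(i,r,c): return cv2.resize(i[r:r+84,c:c+66,::-1],None,fx=6,fy=6,interpolation=cv2.INTER_CUBIC)
cv2.imwrite("pics/p3.png",np.hstack([cr(t,130,320),cr(s,90,250)]))
E
```

```text
21.1667 railpos [ 15.581  -7.11  198.606] Frail [ 0.974  0.067 -0.904] mom [-0.037 -0.037  0.005]
[[ 0.001  1.    -0.001]
 [ 1.    -0.001  0.   ]
 [ 0.    -0.001 -1.   ]]
```

View pics/p3.png

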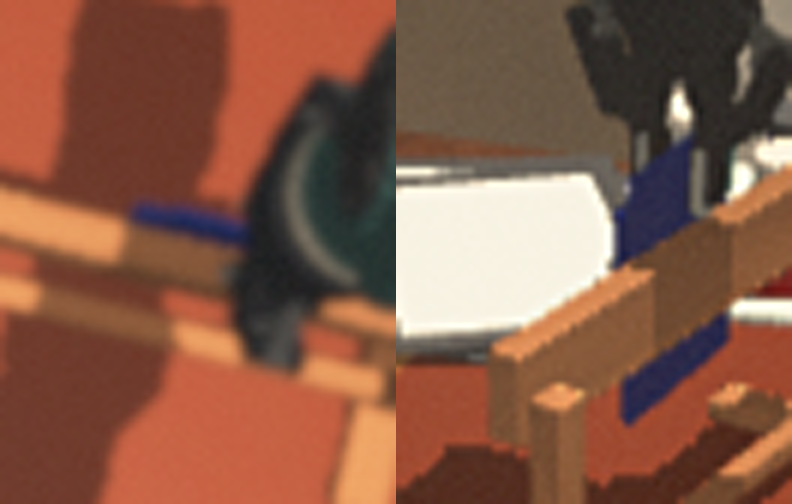

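{"name": "send_rows", "arguments": {"series": [{"translation": [0, 1, 0], "delta_rot": [0, 0, 0], "jaw": 0.6}, {"translation": [0, 0, -2], "delta_rot": [0, 0, 0], "jaw": 0.6}, {"translation": [0, 0, -5], "delta_rot": [0, 0, 0], "jaw": 0.6}, {"translation": [0, 0, -15], "delta_rot": [0, 0, 0], "jaw": 0.6}, {"translation": [0, 0, -30], "delta_rot": [0, 0, 0], "jaw": 0.6}, {"translation": [0, 0, -35], "delta_rot": [0, 0, 0], "jaw": 0.6}, {"translation": [0, 0, -35], "delta_rot": [0, 0, 0], "jaw": 0.6}, {"translation": [0, 0, -35], "delta_rot": [0, 0, 0], "jaw": 0.6}, {"translation": [0, 0, -15], "delta_rot": [0, 0, 0], "jaw": 0.6}, {"translation": [0, 0, 0], "delta_rot": [0, 0, 0], "jaw": 0.6}]}}

```text
time: 22.1
eef_pos: [533.0, -239.8, 376.6]
ee_rot: [[0.229, 0.973, 0.009], [0.974, -0.229, -0.004], [-0.002, 0.01, -1.0]]
wrist_force: [0.2, 0.4, -0.4]
width: 34.2
finger_force: 0.0
```

{"name": "send_rows", "arguments": {"series": [{"translation": [0, -30, -5], "delta_rot": [0, 0, 0], "jaw": 0.6}, {"translation": [0, -40, 0], "delta_rot": [0, 0, 0], "jaw": 0.6}, {"translation": [0, -30, 0], "delta_rot": [0, 0, 0], "jaw": 0.6}, {"translation": [0, 0, 0], "delta_rot": [0, 0, 0], "jaw": 0.6}, {"translation": [0, 0, 0], "delta_rot": [0, 0, 0], "jaw": 0.6}]}}

```text
time: 22.52
eef_pos: [430.8, -216.1, 375.3]
ee_rot: [[0.229, 0.973, -0.002], [0.973, -0.229, -0.0], [-0.001, -0.002, -1.0]]
wrist_force: [0.7, 0.8, 0.6]
width: 34.1
finger_force: 0.0
```

```bash
python3 - <<'E'
from h import *
import cv2
np.set_printoptions(precision=1,suppress=True)
t=grab_frame("top");s=grab_frame("side")
def cr(i,r,c,w): return cv2.resize(i[r:r+60,c:c+w,::-1],None,fx=9,fy=9,interpolation=cv2.INTER_CUBIC)
cv2.imwrite("pics/p4.png",np.hstack([cr(t,140,325,50),cr(s,107,275,38)]))
# expected flush hang: plaque frame in rail coords, back at x=10+3.5 (felt)
for xb in (10,13.6):
  L=[(x+xb+3,y-6.7,z+90.6) for x in(-3,3) for y,z in((50,128),(50,0),(-50,0),(-50,128),(36,140),(-36,140))]
  q=pts(RL,L)
  print(xb,"side",*((proj("side",q)-[275,107])*9+[450,0]));print("top",*((proj("top",q)-[325,140])*9))
E
```

```text
10 side [578.1 146.3] [571.8 478.3] [718.8 375.1] [733.3  55.3] [601.6  99.9] [713.9  35.3] [563.4 142.4] [558.  473.8] [705.4 371.1] [719.   51.8] [587.   96.1] [699.5  31.9]
top [180.1 240.5] [ 94.  280.6] [376.8 352.4] [495.6 320.6] [233.8 247.6] [463.4 305.9] [184.7 221.7] [ 98.1 263.7] [380.9 335.5] [500.  301.8] [238.4 228.6] [467.9 286.9]
13.6 side [569.3 144. ] [563.5 475.6] [710.7 372.7] [724.7  53.2] [592.8  97.6] [705.3  33.2] [554.7 140.1] [549.8 471.1] [697.3 368.6] [710.5  49.7] [578.2  93.9] [690.9  29.8]
top [182.9 229.3] [ 96.5 270.5] [379.3 342.3] [498.2 309.3] [236.6 236.2] [466.1 294.5] [187.4 210.5] [100.6 253.6] [383.3 325.4] [502.7 290.5] [241.2 217.3] [470.6 275.5]
```

View pics/p4.png

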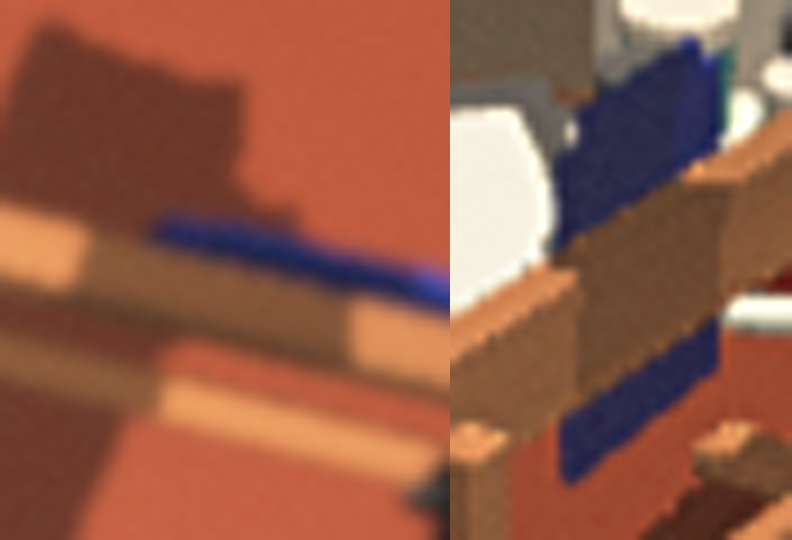

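```bash
python3 - <<'E'
from h import *
np.set_printoptions(precision=2,suppress=True)
s=grab_frame("side").astype(int);b=s[...,2]-s[...,0]
# left edge of the blue per row (subpixel), lower and upper parts; bottom edge per column
def cross(v,th=5):
    i=np.argmax(v>th);return i-(v[i]-th)/(v[i]-v[i-1]) if i else np.nan
for r in list(range(125,134))+list(range(153,160)): print(r,round(280+cross(b[r,280:310]),2),end='; ')
print()
def lastc(v,th=5):
    k=np.where(v>th)[0][-1];return k+(v[k]-th)/(v[k]-v[k+1])
for c in range(288,306,2): print(c,round(145+lastc(b[145:168,c]),2),end='; ')
print()
for r in (114,116,118,120,144,145,146): print(r,round(290+lastc(b[r,290:312]),2),end='; ')
print()
def mk(phi,dy,dz,xb,lean):
    def P(L):
        A=R.from_euler('XY',[phi,lean]).as_matrix();q=(np.array(L,float)-[-3,0,84])@A.T+[xb,-6.7+dy,174.6+dz];return proj("side",pts(RL,q))
    return P
for phi in(-3,0,3):
    q=mk(np.radians(phi),0,0,10,0)([(3,50,128),(3,50,100),(-3,50,10),(-3,50,0),(3,50,10),(-3,-50,0),(-3,-50,120),(-3,-50,5)]);print(phi,*q)
E
```

```text
125 285.89; 126 285.93; 127 286.1; 128 286.13; 129 286.41; 130 286.47; 131 286.44; 132 286.34; 133 286.0; 153 287.81; 154 287.06; 155 286.94; 156 286.96; 157 287.22; 158 287.31; 159 287.29; 
288 159.74; 290 158.38; 292 156.41; 294 155.22; 296 153.37; 298 152.05; 300 150.38; 302 148.4; 304 147.08; 
114 305.88; 116 305.66; 118 305.41; 120 305.36; 144 304.08; 145 304.09; 146 304.1; 
-3 [287.18 123.88] [287.31 132.13] [289.26 157.64] [289.29 160.29] [287.72 157.14] [305.57 147.49] [306.09 114.92] [305.59 146.21]
0 [287.6  122.82] [287.47 131.26] [288.59 157.42] [288.54 160.15] [287.05 156.92] [304.87 148.68] [306.37 115.48] [304.93 147.37]
3 [288.05 121.79] [287.64 130.39] [287.94 157.13] [287.8  159.93] [286.4  156.63] [304.15 149.82] [306.63 116.08] [304.24 148.48]
```

```bash
python3 st.py; python3 -c "
from h import *
plan(rp(16.5,-6.8,375),down(-13.14),1);plan(rp(16.5,-6.8,200.5),down(-13.14),1)"
```

```text
22.6667 railpos [-82.086  -6.883 375.812] Frail [ 0.335  0.171 -0.169] mom [ 0.016 -0.019 -0.045]
[[ 0.001  1.     0.   ]
 [ 1.    -0.001  0.   ]
 [ 0.     0.    -1.   ]]
1 x t [ 0.16 98.59  0.86] w [ 0.0005 -0.0003 -0.0008]
1 x t [1.0000e-01 9.8510e+01 1.7536e+02] w [ 0.0005 -0.0003 -0.0008]
```

{"name": "send_rows", "arguments": {"series": [{"translation": [0, 30, 0], "delta_rot": [0, 0, 0], "jaw": 0.6}, {"translation": [0, 40, 0], "delta_rot": [0, 0, 0], "jaw": 0.6}, {"translation": [0, 28.6, 0], "delta_rot": [0, 0, 0], "jaw": 0.6}, {"translation": [0, 0, 25], "delta_rot": [0, 0, 0], "jaw": 0.6}, {"translation": [0, 0, 35], "delta_rot": [0, 0, 0], "jaw": 0.6}, {"translation": [0, 0, 30], "delta_rot": [0, 0, 0], "jaw": 0.6}, {"translation": [0, 0, 15], "delta_rot": [0, 0, 0], "jaw": 0.6}, {"translation": [0, 0, 0], "delta_rot": [0, 0, 0], "jaw": 0.6}, {"translation": [0, 0, 0], "delta_rot": [0, 0, 0], "jaw": 0.6}, {"translation": [0, 0, 0], "delta_rot": [0, 0, 0], "jaw": 0.6}]}}

```text
time: 23.5
eef_pos: [530.6, -239.2, 271.9]
ee_rot: [[0.228, 0.974, 0.002], [0.974, -0.228, -0.0], [0.0, 0.002, -1.0]]
wrist_force: [-0.5, 0.6, 0.1]
width: 33.9
finger_force: 0.0
```

```bash
python3 st.py
```

```text
23.5 railpos [ 17.248  -6.98  271.85 ] Frail [-0.598  0.435  0.149] mom [0.012 0.021 0.015]
[[ 0.001  1.     0.002]
 [ 1.    -0.001  0.   ]
 [ 0.     0.002 -1.   ]]
```

{"name": "send_rows", "arguments": {"series": [{"translation": [0, 0, 20], "delta_rot": [0, 0, 0], "jaw": 0.6}, {"translation": [0, 0, 25], "delta_rot": [0, 0, 0], "jaw": 0.6}, {"translation": [0, 0, 18], "delta_rot": [0, 0, 0], "jaw": 0.6}, {"translation": [0, 0, 8.4], "delta_rot": [0, 0, 0], "jaw": 0.6}, {"translation": [0, 0, 0], "delta_rot": [0, 0, 0], "jaw": 0.7}, {"translation": [0, 0, 0], "delta_rot": [0, 0, 0], "jaw": 0.8}, {"translation": [0, 0, 0], "delta_rot": [0, 0, 0], "jaw": 0.85}, {"translation": [0, 0, 0], "delta_rot": [0, 0, 0], "jaw": 0.88}]}}

```text
time: 24.17
eef_pos: [530.1, -239.3, 201.1]
ee_rot: [[0.229, 0.974, 0.003], [0.974, -0.229, -0.001], [-0.0, 0.003, -1.0]]
wrist_force: [0.3, 0.6, -0.2]
width: 9.9
finger_force: 0.0
```

```bash
python3 st.py
```

```text
24.1667 railpos [ 16.792  -7.197 201.122] Frail [ 0.184  0.698 -0.184] mom [ 0.032 -0.017  0.016]
[[ 0.001  1.     0.003]
 [ 1.    -0.001 -0.001]
 [-0.     0.003 -1.   ]]
```

{"name": "send_rows", "arguments": {"series": [{"translation": [0, 0, 0], "delta_rot": [0, 0, 0], "jaw": 0.9}, {"translation": [0, 0, 0], "delta_rot": [0, 0, 0], "jaw": 0.92}, {"translation": [0, 0, 0], "delta_rot": [0, 0, 0], "jaw": 0.94}, {"translation": [0, 0, 0], "delta_rot": [0, 0, 0], "jaw": 0.96}, {"translation": [0, 0, 0], "delta_rot": [0, 0, 0], "jaw": 1}, {"translation": [0, 0, 0], "delta_rot": [0, 0, 0], "jaw": 1}]}}

```text
time: 24.67
eef_pos: [530.0, -239.3, 200.3]
ee_rot: [[0.229, 0.973, 0.002], [0.973, -0.229, -0.001], [-0.0, 0.002, -1.0]]
wrist_force: [1.2, -0.8, 4.3]
width: 5.2
finger_force: 58.8
```

```bash
python3 st.py
```

```text
24.6667 railpos [ 16.688  -7.188 200.338] Frail [ 1.385 -0.52   4.277] mom [-0.013 -0.245 -0.045]
[[ 0.001  1.     0.002]
 [ 1.    -0.001 -0.   ]
 [-0.     0.002 -1.   ]]
```

{"name": "send_rows", "arguments": {"series": [{"translation": [0, 0.3, -1], "delta_rot": [0, 0, 0], "jaw": 1}, {"translation": [0, 0, -1], "delta_rot": [0, 0, 0], "jaw": 1}, {"translation": [-0.5, 0, 0], "delta_rot": [0, 0.015, 0], "jaw": 1}, {"translation": [-0.5, 0, 0], "delta_rot": [0, 0.015, 0], "jaw": 1}, {"translation": [-0.5, 0, 0], "delta_rot": [0, 0.015, 0], "jaw": 1}, {"translation": [-0.5, 0, 0], "delta_rot": [0, 0.015, 0], "jaw": 1}, {"translation": [0, 0, 0], "delta_rot": [0, 0, 0], "jaw": 1}, {"translation": [0, 0, 0], "delta_rot": [0, 0, 0], "jaw": 1}]}}

```text
time: 25.33
eef_pos: [529.4, -241.3, 201.3]
ee_rot: [[0.229, 0.973, 0.015], [0.972, -0.229, 0.06], [0.062, 0.001, -0.998]]
wrist_force: [4.5, -0.6, -4.2]
width: 4.9
finger_force: 58.6
```

```bash
python3 st.py
cat > edge.py <<'E'
from h import *
s=grab_frame("side").astype(int);b=s[...,2]-s[...,0]
def lastc(v,th=5):
    k=np.where(v>th)[0][-1];return k+(v[k]-th)/(v[k]-v[k+1])
def cross(v,th=5):
    i=np.argmax(v>th);return i-(v[i]-th)/(v[i]-v[i-1])
c=np.arange(289,304);v=[145+lastc(b[145:168,k]) for k in c];print("bottom slope",np.polyfit(c,v,1),"level: -0.70, -3deg: -0.786")
print("left",[round(280+cross(b[r,280:310]),2) for r in (125,127,129,131,156,157,158)])
E
python3 edge.py
```

```text
25.3333 railpos [ 16.522  -9.32  201.289] Frail [ 4.546  0.422 -4.208] mom [-0.142 -1.197 -0.148]
[[ 0.002  1.     0.001]
 [ 0.998 -0.002  0.062]
 [ 0.062  0.001 -0.998]]
bottom slope [ -0.69975097 360.25068787] level: -0.70, -3deg: -0.786
left [np.float64(286.55), np.float64(286.69), np.float64(286.86), np.float64(286.82), np.float64(286.32), np.float64(286.3), np.float64(286.28)]
```

{"name": "send_rows", "arguments": {"series": [{"translation": [0, 1.2, 0], "delta_rot": [0, 0, 0], "jaw": 1}, {"translation": [0, 0, 0], "delta_rot": [0, 0, 0], "jaw": 1}, {"translation": [0, 0, 0], "delta_rot": [0, 0, 0], "jaw": 1}]}}

```text
time: 25.63
eef_pos: [529.5, -241.4, 201.3]
ee_rot: [[0.229, 0.973, 0.013], [0.972, -0.229, 0.059], [0.06, -0.001, -0.998]]
wrist_force: [3.6, -0.4, -3.1]
width: 5.5
finger_force: 58.8
```

```bash
python3 st.py
```

```text
25.6333 railpos [ 16.665  -9.336 201.273] Frail [ 3.551  0.426 -3.062] mom [-0.098 -0.728 -0.126]
[[ 0.002  1.    -0.001]
 [ 0.998 -0.002  0.06 ]
 [ 0.06  -0.001 -0.998]]
```

{"name": "send_rows", "arguments": {"series": [{"translation": [-0.5, 0, 0], "delta_rot": [0, 0, 0], "jaw": 1}, {"translation": [-0.5, 0, 0], "delta_rot": [0, 0, 0], "jaw": 1}, {"translation": [0, 0, 0], "delta_rot": [0, 0, 0], "jaw": 1}, {"translation": [0, 0, 0], "delta_rot": [0, 0, 0], "jaw": 1}]}}

```text
time: 25.97
eef_pos: [529.5, -241.5, 201.2]
ee_rot: [[0.228, 0.974, 0.013], [0.972, -0.228, 0.059], [0.061, -0.001, -0.998]]
wrist_force: [3.9, 1.0, -1.9]
width: 5.0
finger_force: 58.8
```

```bash
python3 st.py
```

```text
25.9667 railpos [ 16.65   -9.445 201.236] Frail [ 3.577  1.82  -1.885] mom [ 0.345 -0.671 -0.188]
[[ 0.001  1.    -0.001]
 [ 0.998 -0.001  0.061]
 [ 0.061 -0.001 -0.998]]
```

{"name": "send_rows", "arguments": {"series": [{"translation": [-0.5, 0, 0], "delta_rot": [0, 0, 0], "jaw": 1}, {"translation": [-0.5, 0, 0], "delta_rot": [0, 0, 0], "jaw": 1}, {"translation": [0, 0, 0], "delta_rot": [0, 0, 0], "jaw": 1}, {"translation": [0, 0, 0], "delta_rot": [0, 0, 0], "jaw": 1}]}}

```text
time: 26.3
eef_pos: [529.1, -243.2, 201.2]
ee_rot: [[0.228, 0.974, 0.013], [0.972, -0.228, 0.058], [0.06, -0.001, -0.998]]
wrist_force: [3.2, 1.0, -2.7]
width: 5.1
finger_force: 58.8
```

```bash
python3 st.py
```

```text
26.3 railpos [ 16.661 -11.202 201.217] Frail [ 2.891  1.66  -2.716] mom [ 0.24  -0.541 -0.103]
[[ 0.001  1.    -0.001]
 [ 0.998 -0.001  0.06 ]
 [ 0.06  -0.001 -0.998]]
```

{"name": "send_rows", "arguments": {"series": [{"translation": [0, 0.9, 0], "delta_rot": [0, 0, 0], "jaw": 1}, {"translation": [0, 0.6, 0], "delta_rot": [0, 0, 0], "jaw": 1}, {"translation": [0, 0, 0], "delta_rot": [0, 0, 0], "jaw": 1}, {"translation": [0, 0, 0], "delta_rot": [0, 0, 0], "jaw": 1}]}}

```text
time: 26.63
eef_pos: [529.5, -243.5, 200.8]
ee_rot: [[0.228, 0.974, 0.011], [0.972, -0.228, 0.059], [0.06, -0.003, -0.998]]
wrist_force: [0.4, 0.6, -2.7]
width: 4.9
finger_force: 58.9
```

```bash
python3 st.py;python3 edge.py
```

```text
26.6333 railpos [ 17.125 -11.41  200.775] Frail [ 0.218  0.676 -2.703] mom [0.004 0.085 0.014]
[[ 0.001  1.    -0.003]
 [ 0.998 -0.001  0.06 ]
 [ 0.06  -0.003 -0.998]]
bottom slope [ -0.70600196 362.32417765] level: -0.70, -3deg: -0.786
left [np.float64(286.62), np.float64(286.78), np.float64(287.18), np.float64(287.18), np.float64(286.84), np.float64(286.82), np.float64(286.78)]
```

{"name": "send_rows", "arguments": {"series": [{"translation": [-0.5, 0, 0], "delta_rot": [0, 0, 0], "jaw": 1}, {"translation": [0, 0, 0], "delta_rot": [0, 0, 0], "jaw": 1}, {"translation": [0, 0, 0], "delta_rot": [0, 0, 0], "jaw": 1}]}}

```text
time: 26.93
eef_pos: [530.3, -243.8, 201.0]
ee_rot: [[0.228, 0.974, 0.012], [0.972, -0.228, 0.059], [0.06, -0.001, -0.998]]
wrist_force: [0.4, 1.1, -2.6]
width: 5.5
finger_force: 58.8
```

```bash
python3 st.py|head -1
```

```text
26.9333 railpos [ 17.94  -11.507 201.037] Frail [ 0.134  1.134 -2.565] mom [0.155 0.213 0.016]
```

{"name": "send_rows", "arguments": {"series": [{"translation": [-0.5, 0, 0], "delta_rot": [0, 0, 0], "jaw": 1}, {"translation": [0, 0, 0], "delta_rot": [0, 0, 0], "jaw": 1}, {"translation": [0, 0, 0], "delta_rot": [0, 0, 0], "jaw": 1}]}}

```text
time: 27.18
eef_pos: [530.3, -243.9, 201.1]
ee_rot: [[0.228, 0.974, 0.013], [0.972, -0.228, 0.059], [0.061, -0.001, -0.998]]
wrist_force: [0.3, 2.8, -2.5]
width: 4.8
finger_force: 58.8
```

```bash
python3 st.py|head -1
```

```text
27.1833 railpos [ 18.05  -11.649 201.08 ] Frail [-0.376  2.767 -2.538] mom [0.421 0.298 0.087]
```

{"name": "send_rows", "arguments": {"series": [{"translation": [-0.5, 0, 0], "delta_rot": [0, 0, 0], "jaw": 1}, {"translation": [0, 0, 0], "delta_rot": [0, 0, 0], "jaw": 1}, {"translation": [0, 0, 0], "delta_rot": [0, 0, 0], "jaw": 1}]}}

```text
time: 27.43
eef_pos: [530.3, -244.1, 201.1]
ee_rot: [[0.228, 0.974, 0.013], [0.972, -0.228, 0.06], [0.061, -0.001, -0.998]]
wrist_force: [-0.7, 4.5, -2.5]
width: 4.8
finger_force: 58.8
```

```bash
python3 st.py|head -1
```

```text
27.4333 railpos [ 18.082 -11.807 201.067] Frail [-1.676  4.23  -2.485] mom [0.795 0.363 0.046]
```

{"name": "send_rows", "arguments": {"series": [{"translation": [1.3, 0, 0], "delta_rot": [0, 0, 0], "jaw": 1}, {"translation": [1.3, 0, 0], "delta_rot": [0, 0, 0], "jaw": 1}, {"translation": [0, 0, 0], "delta_rot": [0, 0, 0], "jaw": 1}, {"translation": [0, 0, 0], "delta_rot": [0, 0, 0], "jaw": 1}]}}

```text
time: 27.77
eef_pos: [531.7, -243.8, 201.8]
ee_rot: [[0.229, 0.973, 0.015], [0.972, -0.229, 0.056], [0.058, 0.002, -0.998]]
wrist_force: [-0.9, -0.1, -3.0]
width: 4.8
finger_force: 58.9
```

```bash
python3 st.py|head -1
```

```text
27.7667 railpos [ 19.358 -11.201 201.791] Frail [-0.848 -0.263 -3.007] mom [-0.095  0.036 -0.024]
```

{"name": "send_rows", "arguments": {"series": [{"translation": [0.8, 0, 0], "delta_rot": [0, 0, 0], "jaw": 1}, {"translation": [0.7, 0, 0], "delta_rot": [0, 0, 0], "jaw": 1}, {"translation": [0, 0, 0], "delta_rot": [0, 0, 0], "jaw": 1}, {"translation": [0, 0, 0], "delta_rot": [0, 0, 0], "jaw": 1}]}}

```text
time: 28.1
eef_pos: [531.6, -241.2, 201.5]
ee_rot: [[0.228, 0.974, 0.014], [0.972, -0.229, 0.058], [0.06, 0.0, -0.998]]
wrist_force: [-0.3, -0.7, -3.4]
width: 4.9
finger_force: 58.9
```

```bash
python3 st.py|head -1
```

```text
28.1 railpos [ 18.636  -8.69  201.547] Frail [-0.102 -0.73  -3.432] mom [-0.163  0.038  0.002]
```

{"name": "send_rows", "arguments": {"series": [{"translation": [0.8, 0, 0], "delta_rot": [0, 0, 0], "jaw": 1}, {"translation": [0, 0, 0], "delta_rot": [0, 0, 0], "jaw": 1}, {"translation": [0, 0, 0], "delta_rot": [0, 0, 0], "jaw": 1}]}}

```text
time: 28.35
eef_pos: [531.6, -240.9, 201.5]
ee_rot: [[0.228, 0.973, 0.014], [0.972, -0.229, 0.058], [0.059, 0.0, -0.998]]
wrist_force: [-0.2, -0.6, -2.5]
width: 5.3
finger_force: 58.9
```

```bash
python3 st.py|head -1
```

```text
28.35 railpos [ 18.619  -8.405 201.538] Frail [-0.036 -0.63  -2.456] mom [-0.492 -0.067 -0.032]
```

{"name": "send_rows", "arguments": {"series": [{"translation": [-1, 0, 0], "delta_rot": [0, 0, 0], "jaw": 1}, {"translation": [-1.2, 0, 0], "delta_rot": [0, 0, 0], "jaw": 1}, {"translation": [0, 0, 0], "delta_rot": [0, 0, 0], "jaw": 1}, {"translation": [0, 0, 0], "delta_rot": [0, 0, 0], "jaw": 1}]}}

```text
time: 28.68
eef_pos: [531.1, -242.0, 201.4]
ee_rot: [[0.228, 0.974, 0.013], [0.972, -0.228, 0.059], [0.06, -0.0, -0.998]]
wrist_force: [0.1, 0.1, -2.3]
width: 5.4
finger_force: 58.9
```

```bash
python3 st.py
```

```text
28.6833 railpos [ 18.397  -9.621 201.366] Frail [ 0.057  0.112 -2.288] mom [-0.106  0.069  0.003]
[[ 0.001  1.    -0.   ]
 [ 0.998 -0.001  0.06 ]
 [ 0.06  -0.    -0.998]]
```

{"name": "send_rows", "arguments": {"series": [{"translation": [-0.5, -0.5, 0], "delta_rot": [0, 0, 0], "jaw": 1}, {"translation": [0, -0.6, 0.5], "delta_rot": [0, 0, 0], "jaw": 1}, {"translation": [0, 0, 0.4], "delta_rot": [0, 0, 0], "jaw": 1}, {"translation": [0, 0, 0], "delta_rot": [0, 0, 0], "jaw": 1}, {"translation": [0, 0, 0], "delta_rot": [0, 0, 0], "jaw": 1}]}}

```text
time: 29.1
eef_pos: [529.9, -242.4, 200.6]
ee_rot: [[0.228, 0.974, 0.013], [0.972, -0.228, 0.058], [0.06, -0.0, -0.998]]
wrist_force: [-0.7, 0.4, -0.6]
width: 5.3
finger_force: 59.2
```

```bash
python3 st.py
```

```text
29.1 railpos [ 17.279 -10.292 200.571] Frail [-0.779  0.279 -0.619] mom [-0.083  0.12  -0.016]
[[ 0.001  1.    -0.   ]
 [ 0.998 -0.001  0.06 ]
 [ 0.06  -0.    -0.998]]
```

{"name": "send_rows", "arguments": {"series": [{"translation": [0.15, -0.3, -0.3], "delta_rot": [0, 0, 0], "jaw": 1}, {"translation": [0, 0, 0.3], "delta_rot": [0, 0, 0], "jaw": 1}, {"translation": [0, 0, 0.5], "delta_rot": [0, 0, 0], "jaw": 1}, {"translation": [0, 0, 0], "delta_rot": [0, 0, 0], "jaw": 1}, {"translation": [0, 0, 0], "delta_rot": [0, 0, 0], "jaw": 1}]}}

```text
time: 29.52
eef_pos: [529.8, -242.3, 200.4]
ee_rot: [[0.228, 0.974, 0.014], [0.972, -0.229, 0.058], [0.06, 0.0, -0.998]]
wrist_force: [-0.9, 0.3, 2.4]
width: 5.3
finger_force: 59.7
```

```bash
python3 st.py; python3 edge.py
```

```text
29.5167 railpos [ 17.197 -10.228 200.355] Frail [-0.946  0.076  2.409] mom [-0.025  0.245  0.033]
[[ 0.001  1.     0.   ]
 [ 0.998 -0.001  0.06 ]
 [ 0.06   0.    -0.998]]
bottom slope [ -0.709103   363.25572075] level: -0.70, -3deg: -0.786
left [np.float64(286.54), np.float64(286.71), np.float64(287.18), np.float64(286.95), np.float64(286.65), np.float64(286.62), np.float64(286.58)]
```

{"name": "send_rows", "arguments": {"series": [{"translation": [0, 0, 0], "delta_rot": [0, 0, 0], "jaw": 0.95}, {"translation": [0, 0, 0], "delta_rot": [0, 0, 0], "jaw": 0.92}, {"translation": [0, 0, 0], "delta_rot": [0, 0, 0], "jaw": 0.89}, {"translation": [0, 0, 0], "delta_rot": [0, 0, 0], "jaw": 0.85}, {"translation": [0, 0, 0], "delta_rot": [0, 0, 0], "jaw": 0.8}, {"translation": [0, 0, 0], "delta_rot": [0, 0, 0], "jaw": 0.7}, {"translation": [0, 0, 0], "delta_rot": [0, 0, 0], "jaw": 0.7}]}}

```text
time: 30.15
eef_pos: [529.8, -242.3, 199.9]
ee_rot: [[0.228, 0.974, 0.014], [0.972, -0.229, 0.058], [0.06, -0.0, -0.998]]
wrist_force: [-0.4, -0.8, -1.0]
width: 25.5
finger_force: 0.0
```

```bash
python3 st.py; python3 edge.py
```

```text
30.15 railpos [ 17.125 -10.18  199.917] Frail [-0.236 -0.904 -0.954] mom [-0.092  0.008  0.014]
[[ 0.001  1.    -0.   ]
 [ 0.998 -0.001  0.06 ]
 [ 0.06  -0.    -0.998]]
bottom slope [ -0.6995389 360.4726361] level: -0.70, -3deg: -0.786
left [np.float64(286.54), np.float64(286.71), np.float64(287.12), np.float64(287.15), np.float64(286.63), np.float64(286.63), np.float64(286.58)]
```

{"name": "send_rows", "arguments": {"series": [{"translation": [0, 0, -2], "delta_rot": [0, 0, 0], "jaw": 0.65}, {"translation": [0, 0, -4], "delta_rot": [0, 0, 0], "jaw": 0.65}, {"translation": [0, 0, -10], "delta_rot": [0, 0, 0], "jaw": 0.65}, {"translation": [0, 0, -25], "delta_rot": [0, 0, 0], "jaw": 0.65}, {"translation": [0, 0, -35], "delta_rot": [0, 0, 0], "jaw": 0.65}, {"translation": [0, 0, -35], "delta_rot": [0, 0, 0], "jaw": 0.65}, {"translation": [0, 0, -25], "delta_rot": [0, 0, 0], "jaw": 0.65}, {"translation": [0, -25, 0], "delta_rot": [0, 0, 0], "jaw": 0.65}, {"translation": [0, -35, 0], "delta_rot": [0, 0, 0], "jaw": 0.65}, {"translation": [0, -25, 0], "delta_rot": [0, 0, 0], "jaw": 0.65}]}}

```text
time: 31.03
eef_pos: [443.5, -230.3, 337.1]
ee_rot: [[0.228, 0.974, 0.014], [0.972, -0.228, 0.058], [0.059, 0.0, -0.998]]
wrist_force: [-0.4, 0.6, -0.1]
width: 30.1
finger_force: 0.0
```

{"name": "send_rows", "arguments": {"series": [{"translation": [0, 0, 0], "delta_rot": [0, 0, 0], "jaw": 0.65}, {"translation": [0, 0, 0], "delta_rot": [0, 0, 0], "jaw": 0.65}, {"translation": [0, 0, 0], "delta_rot": [0, 0, 0], "jaw": 0.65}, {"translation": [0, 0, 0], "delta_rot": [0, 0, 0], "jaw": 0.65}]}}

```text
time: 31.37
eef_pos: [446.6, -231.0, 336.4]
ee_rot: [[0.228, 0.974, 0.015], [0.972, -0.228, 0.058], [0.06, 0.002, -0.998]]
wrist_force: [0.5, 0.1, -0.7]
width: 29.8
finger_force: 0.0
```

```bash
python3 edge.py;  python3 - <<'E'
from rig import *
import cv2,numpy as np
s=grab_frame("side");t=grab_frame("top")
def cr(i,r,c,w): return cv2.resize(i[r:r+60,c:c+w,::-1],None,fx=9,fy=9,interpolation=cv2.INTER_CUBIC)
cv2.imwrite("pics/p5.png",np.hstack([cr(t,140,325,50),cr(s,107,275,38)]))
E
```

```text
bottom slope [ -0.6997412  360.53525121] level: -0.70, -3deg: -0.786
left [np.float64(286.52), np.float64(286.72), np.float64(287.12), np.float64(287.13), np.float64(286.66), np.float64(286.62), np.float64(286.61)]
```

View pics/p5.png

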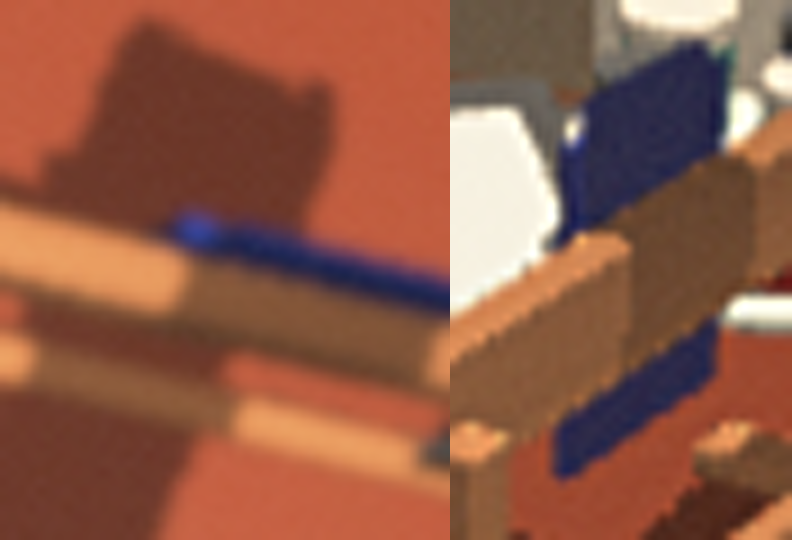

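The side view shows the plaque hanging level. Its bottom edge runs from (558,478) to (717,372), at the predicted level slope, and it is steady and close against the rail. The gripper is clear.

```bash
python3 -c "
from rig import *
print(sign_off())"
```

```text
the job is handed in; nothing more can be done
None
```

The cobalt-blue plaque hangs level on the free screw and the job is handed in at about 31 s; it tilted about 3° when I first let go, so I re-gripped it, centred the slot on the screw and released it again, with contact forces staying under about 10 N.

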